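# Put the seed samples and forceps away in the bench drawer

### The arm

A 6-joint arm with a two-finger parallel gripper is mounted at the origin on the work surface. World frame = base frame: x ahead of the robot, y to its left, z up, the work surface at z = 0. Lengths are in mm, angles in degrees, forces in N, time in s.
With the tool pointing down it reaches from about 300 to 850 mm from the base axis. Payload 4.2 kg.
Tool frame: the origin (TCP) lies between the finger pads; the fingertips stand 19 mm ahead of it and the grasp point (between the pads) is the TCP; z points along the fingers, x is the direction in which the jaws open and shut, and the axes are right-handed (so a half turn about z gives the same grasp; the last joint's range is limited). The gripper opens to 91 mm and grips with 3 to 60 N. Pads are 32 mm wide; open, the fingers measure 118 mm over their backs; the gripper's body (76 mm by 178 mm) begins 60 mm behind the grasp point.
Start: joints at [-73.396, 18.312, 89.639, -0, 72.044, -1.146], TCP at [175.303, -547.644, 201.176] pointing down, gripper open.
Joint ranges: [-177.97, 177.97], [-48.28, 115.42], [12.27, 149.76], [-77.06, 257.06], [2.81, 150.46], [-146.56, 146.56]. Speed limits (degrees/s): [147.25, 147.25, 180, 180, 180, 180].

### API

Orientations are given as [roll, pitch, yaw] about the fixed x, y, z axes, in that order (R = Rz(yaw) Ry(pitch) Rx(roll)).
In Python, from workcell import sensors, grab_frame, env gives the robot as it stands.
- The arm moves only by the tool servo_tool, never from a script. Its argument "motion" is one flat list of numbers, 7 for each row, row after row: the shift along the world's x, y, z in mm, then the turn, a rotation vector about the world's x, y, z in rad, then the opening in per cent of the stroke, from 0 (shut) to 100 (fully open). In form: [x, y, z, rx, ry, rz, grip, x, y, z, rx, ry, rz, grip, ...]. A call has 1 to 10 rows; each row shifts and turns the commanded pose from where the row before left it; what a row does not reach is not made up. A row lasts 1/12 s, in which the tool goes at most 41.7 mm and 7.16 degrees, less where a joint would pass 70% of its speed; a pose out of reach is approached as far as the arm can. A call with a gripper value outside its range is refused whole. The fingers move at their own pace and stop on an object; "newtons" is the grip in N (left out, the last holds). Time passes only in rows, so rows that do not move let the fingers close. It gives the time, the measured TCP pose, the force and the opening at its end, in the units of the state.
- sensors.state(): the state, without advancing time (a new reading comes with each control period).
- grab_frame(name): name is "scene" or "side" or "wrist"; returns a dict with "image" (400x640x3 uint8, red, green, blue), "depth" (400x640 float32, mm along the optical axis (not along the pixel's ray), 0 where there is no reading), "fx", "fy", "cx", "cy" (pixels), "dist_coeffs" ([k1, k2, p1, p2, k3] as OpenCV has them; the pictures are not rectified), "extrinsics" (4x4, takes a point from camera to world coordinates); the wrist camera has in their place "T_tool_cam" (4x4, takes a point from camera to tool coordinates, whose origin is the TCP and whose axes are the tool frame's). Camera axes: x right, y up, looking along -z (the intrinsics and any distortion apply to the point x, -y, -z); pixel columns grow to the right and rows downward; lengths in mm; the calibration is good to about 2 mm. A picture is of the moment at which its call begins: read the wrist's pose just before it.
- env.job_done(): hands the job in, once; it reports no verdict.
The state is a dict: "time_s": time; "qpos": joint angles; "qvel": joint speeds; "effort": joint torques, N m; "ee_pos": TCP position; "ee_rot": TCP orientation; "force": force on the tool from outside, world axes, zero at the start; "torque": the same for the moment, N m; "gripper_width": finger opening in mm.
Only numpy, scipy, OpenCV 4.12 (cv2) and the standard library are available. Lean on these libraries where they do the work, as an engineer would, in place of code of your own. Each camera call takes 0.05 s, during which the arm holds its last target.

### The job

Pull the drawer of the bench unit out, put the work away in it and shut it completely: press the lid of every sample jar on the bench fully home, stand the jars upright on the floor of the drawer's rear compartment, and lay the forceps flat in its front compartment. Leave the big storage jar, the round dish and the slide box where they are.

Things in the scene. Friction and masses are not known exactly. Their poses are not given: they have to be found in the camera images.
- drawer (a joint): the one drawer of a low white bench drawer unit (260 deep x 420 wide x 110 mm high, fixed to the bench, grey drawer front on the side towards the robot, turned a little). Value in m: 0 shut, 0.18 fully out; it slides straight out of the unit's front, along -x of handle, with 1.5 N of friction, stays where it is left and carries the three points handle, tray and bay
- handle (a point): middle of the steel bar handle of the drawer: bar 11 mm thick, 130 mm long, level, its axis 35 mm out from the drawer front and 72 mm above the bench (38 mm below the unit's top, 24 mm below the front's top edge). Axes of the drawer: -x is the way it opens, +x the way it shuts, y along the bar, z up
- tray (a point): centre of the floor of the drawer's front compartment, the tray for the forceps: 78 mm (x) by 378 mm (y), floor 22 mm above the bench. The drawer front before it rises 74 mm above that floor, the drawer's side and back walls 44 mm, the divider behind it 30 mm (5 mm thick). Same axes as handle
- bay (a point): point on the floor (22 mm above the bench) of the drawer's rear compartment, the bay for the jars, 42 mm behind the divider, midway across. The bay is 378 mm wide (y) and reaches from x = -42 mm (divider) to x = +90 mm (back wall). With the drawer fully out the front edge of the unit's top stands at x = +49 mm, and what lies behind that is covered. The underside of the top is 76 mm above the bay floor. Same axes as handle
- forceps: steel forceps (tweezers) lying flat, 140 mm long, 14 mm wide, 11 mm high, 40 g; origin at the centre of the underside, x along its length towards the pointed tips
- jar1: sample jar 1 (None if absent): small clear glass jar with seeds inside and a white push-on lid, standing on the bench; 145 g. Glass body 46 mm across and 48 mm tall with a 37 mm neck above; 72 mm tall over all with the lid fully home. Origin at the centre of the underside, z up. All jars are alike
- jar1_lid (a joint): how far the lid of jar 1 stands proud, in m: 0 fully home, at most 0.010; it slides down with 7 N of friction, stays where it is left and stops hard at 0. A jar whose lid stands more than 4 mm proud does not pass under the top of the drawer unit
- jar1_top (a point): centre of the top face of the lid of jar 1 (lid 45 mm across, 16 mm tall), 72 mm above the jar's underside when home; moves with the lid
- jar2: sample jar 2 (None if absent): small clear glass jar with seeds inside and a white push-on lid, standing on the bench; 145 g. Glass body 46 mm across and 48 mm tall with a 37 mm neck above; 72 mm tall over all with the lid fully home. Origin at the centre of the underside, z up. All jars are alike
- jar2_lid (a joint): how far the lid of jar 2 stands proud, in m: 0 fully home, at most 0.010; it slides down with 7 N of friction, stays where it is left and stops hard at 0. A jar whose lid stands more than 4 mm proud does not pass under the top of the drawer unit
- jar2_top (a point): centre of the top face of the lid of jar 2 (lid 45 mm across, 16 mm tall), 72 mm above the jar's underside when home; moves with the lid
- jar3: sample jar 3 (None if absent): small clear glass jar with seeds inside and a white push-on lid, standing on the bench; 145 g. Glass body 46 mm across and 48 mm tall with a 37 mm neck above; 72 mm tall over all with the lid fully home. Origin at the centre of the underside, z up. All jars are alike
- jar3_lid (a joint): how far the lid of jar 3 stands proud, in m: 0 fully home, at most 0.010; it slides down with 7 N of friction, stays where it is left and stops hard at 0. A jar whose lid stands more than 4 mm proud does not pass under the top of the drawer unit
- jar3_top (a point): centre of the top face of the lid of jar 3 (lid 45 mm across, 16 mm tall), 72 mm above the jar's underside when home; moves with the lid
- jar4: sample jar 4 (None if absent): small clear glass jar with seeds inside and a white push-on lid, standing on the bench; 145 g. Glass body 46 mm across and 48 mm tall with a 37 mm neck above; 72 mm tall over all with the lid fully home. Origin at the centre of the underside, z up. All jars are alike
- jar4_lid (a joint): how far the lid of jar 4 stands proud, in m: 0 fully home, at most 0.010; it slides down with 7 N of friction, stays where it is left and stops hard at 0. A jar whose lid stands more than 4 mm proud does not pass under the top of the drawer unit
- jar4_top (a point): centre of the top face of the lid of jar 4 (lid 45 mm across, 16 mm tall), 72 mm above the jar's underside when home; moves with the lid
- stock_jar: bystander: big amber storage jar with blue lid, 84 mm across, 130 mm tall; origin at its underside
- dish: bystander: shut round plastic dish, 90 mm across, 15 mm high, on top of the drawer unit; origin at its underside
- slide_box: bystander: grey slide box 100 x 80 x 32 mm on the bench; origin at its underside
Things that resemble listed ones, but are neither listed nor needed, are in the scene too. What is shaped like the jar4 but blue is not meant.

How it is judged:
By the outcome, as a careful person would: the job done as asked, in the order asked, and still so for the second after the job is handed in, with the robot touching nothing.
Of jar1, jar2, jar3, jar4 only 3 to 4 are there at a start; the rules pass over those that are not, and their reading is None.
At some moment in a run one of jar1, jar2, jar3, jar4, forceps may be knocked a few centimetres aside while the robot is not near it.
Once in a run the grip may slacken for a moment while it holds something.
It also fails if it takes over 210 s, if anything falls off the work surface, if the arm or the gripper's body presses on something with over 40 N, if the wrist force passes 120 N, or if a joint passes its speed limit or range.

## Working session

There is one attempt and no reset: what is moved stays moved. The work goes in short steps, Python scripts to look and compute and a tool call to move; the robot and the scene stay as the last step left them, time stands still between calls to the robot, and variables do not carry over. Pictures are saved under pics/ and viewed, and the job is handed in when it is done.

Besides the shell and the picture viewer there is one more tool, called in YAML: its name, and indented under it one key for each argument. servo_tool: Moves the arm, as the interface text tells. Its arguments: {"type":"object","properties":{"motion":{"type":"array"},"newtons":{"type":"number"}},"required":["motion"]}

```bash
ls; mkdir -p pics
cat > h.py <<'E'
import numpy as np, cv2, pickle
from workcell import sensors, grab_frame, env
from scipy.spatial.transform import Rotation as R
def pose():
    s=sensors.state(); return s
def T_tool(s):
    T=np.eye(4); T[:3,:3]=R.from_euler('xyz',s['ee_rot'],degrees=True).as_matrix(); T[:3,3]=s['ee_pos']; return T
def grab(name,save=None):
    s=sensors.state(); f=grab_frame(name)
    if name=='wrist': f['X']=T_tool(s)@np.array(f['T_tool_cam'])
    else: f['X']=np.array(f['extrinsics'])
    if save:
        cv2.imwrite('pics/'+save+'.png',f['image'][...,::-1])
        pickle.dump(f,open('pics/'+save+'.pkl','wb'))
    return f
def K(f): return np.array([[f['fx'],0,f['cx']],[0,f['fy'],f['cy']],[0,0,1.]])
def rays(f,px):
    px=np.asarray(px,float).reshape(-1,1,2)
    n=cv2.undistortPoints(px,K(f),np.array(f['dist_coeffs'],float)).reshape(-1,2)
    d=np.c_[n[:,0],-n[:,1],-np.ones(len(n))]
    return f['X'][:3,3], d@f['X'][:3,:3].T, d
def onplane(f,px,z):
    o,d,_=rays(f,px); t=(z-o[2])/d[:,2]; return o+d*t[:,None]
def bydepth(f,px):
    px=np.asarray(px).reshape(-1,2); o,d,_=rays(f,px)
    z=np.array([f['depth'][int(round(v)),int(round(u))] for u,v in px]); return o+d*z[:,None]
def cloud(f):
    h,w=f['depth'].shape; u,v=np.meshgrid(np.arange(w),np.arange(h))
    o,d,_=rays(f,np.c_[u.ravel(),v.ravel()]); P=o+d*f['depth'].reshape(-1,1)
    P[f['depth'].ravel()==0]=np.nan
    return P.reshape(h,w,3)
def project(f,P):
    P=np.asarray(P,float).reshape(-1,3); q=(P-f['X'][:3,3])@f['X'][:3,:3]
    q=q*[1,-1,-1]
    return cv2.projectPoints(q,np.zeros(3),np.zeros(3),K(f),np.array(f['dist_coeffs'],float))[0].reshape(-1,2)
E
python3 - <<'E'
from h import *
print(pose())
for n in ['scene','side','wrist']:
    f=grab(n,n+'0'); print(n,f['fx'],f['cx'],f['cy'],f['dist_coeffs'],np.round(f['X'],3).tolist(),(f['depth']>0).mean())
    if n=='wrist': print(f['T_tool_cam'])
E
```

```text
pics
{'time_s': 0.0, 'qpos': array([-7.33962939e+01,  1.83517318e+01,  8.97072526e+01, -1.81182227e-04,
        7.20429577e+01, -1.14680432e+00]), 'qvel': array([ 0.09985362,  0.01735317, -0.00655573,  0.03260617, -0.06587642,
        0.07294545]), 'effort': array([ 3.76721800e-07, -4.12453687e+01, -2.31972599e+01,  7.27023580e-02,
        4.58435481e-02, -1.63268041e-04]), 'ee_pos': array([ 175.14128756, -547.11974536,  200.31365255]), 'ee_rot': array([-1.79998132e+02,  1.01925128e-01, -7.22494319e+01]), 'force': array([ 0.20794295, -0.05955942,  0.05313721]), 'torque': array([-0.01185229, -0.00414479,  0.04234887]), 'gripper_width': 91.24438957575339}
scene 489.3971754065192 316.48172801512203 197.1656133836822 [-0.08300755  0.          0.          0.          0.        ] [[0.792, -0.322, 0.518, 1261.659], [0.61, 0.441, -0.658, -964.963], [-0.017, 0.837, 0.546, 860.786], [0.0, 0.0, 0.0, 1.0]] 0.99605859375
side 478.6210768707456 317.8568528120217 201.63286375604807 [-0.10897784  0.          0.          0.          0.        ] [[-0.996, 0.052, -0.073, 455.469], [-0.09, -0.579, 0.81, 1021.188], [0.0, 0.814, 0.581, 857.785], [0.0, 0.0, 0.0, 1.0]] 0.996109375
wrist 281.3466366557349 315.7877872352895 200.44116289000686 [-0.03303384  0.          0.          0.          0.        ] [[0.305, 0.92, 0.247, 243.676], [-0.952, 0.295, 0.078, -524.543], [-0.001, -0.259, 0.966, 384.206], [0.0, 0.0, 0.0, 1.0]] 0.99272265625
[[ 9.99999796e-01 -1.97639141e-04 -6.07255211e-04 -9.65765234e-01]
 [-3.48318186e-04 -9.65807616e-01 -2.59259574e-01 -7.21549404e+01]
 [-5.35251868e-04  2.59259733e-01 -9.65807488e-01 -1.83804408e+02]
 [ 0.00000000e+00  0.00000000e+00  0.00000000e+00  1.00000000e+00]]
```

View pics/scene0.png

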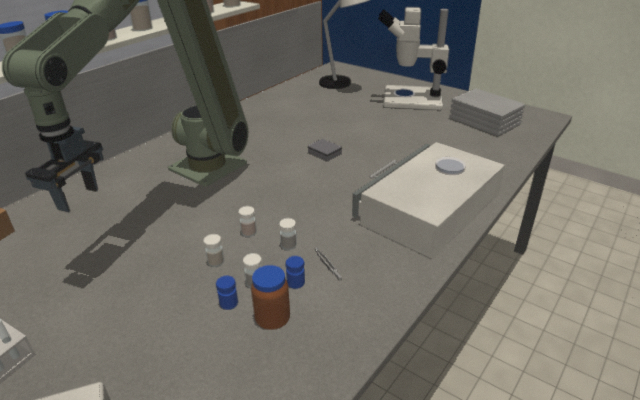

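View pics/side0.png

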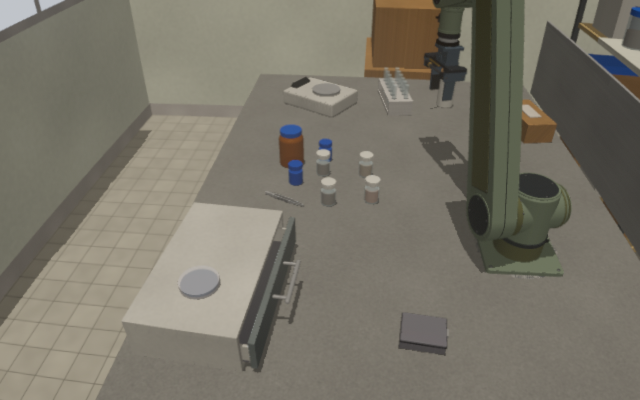

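View pics/wrist0.png

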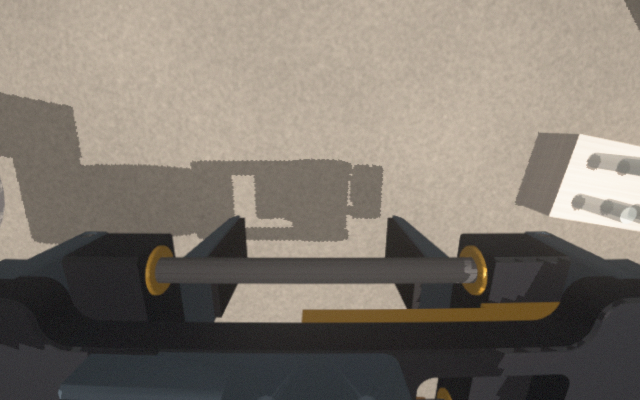

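Scene view: four white-lidded clear jars (247,214), (213,243), (288,228), (253,264). Possible mix-ups are the blue-capped blue jars (227,285) and (295,265), and the amber jar (270,297). The forceps are at (328,263), the drawer unit with its handle is at (430,190), and the slide box is at (325,149). Next I'll measure these and check a close crop.

```bash
cat > m.py <<'E'
from h import *
for n in ['scene','side']:
    f=pickle.load(open(f'pics/{n}0.pkl','rb')); C=cloud(f); im=f['image'].astype(int)
    hsv=cv2.cvtColor(f['image'],cv2.COLOR_RGB2HSV)
    box=(C[...,0]>250)&(C[...,0]<800)&(C[...,1]>-450)&(C[...,1]<10)
    w=box&(hsv[...,1]<40)&(hsv[...,2]>140)&(C[...,2]>45)&(C[...,2]<100)
    nl,lab,st,ce=cv2.connectedComponentsWithStats(w.astype(np.uint8))
    print(n,'white')
    for i in range(1,nl):
        if st[i,4]<15: continue
        P=C[lab==i]; z=np.percentile(P[:,2],90); top=P[P[:,2]>z-5]
        print(ce[i].round(),st[i,4],'top z',z.round(1),((np.nanmin(top,0)+np.nanmax(top,0))/2).round(1),np.ptp(top,axis=0).round(1))
    b=box&(hsv[...,1]>120)&(hsv[...,0]>100)&(hsv[...,0]<130)&(C[...,2]>20)
    nl,lab,st,ce=cv2.connectedComponentsWithStats(b.astype(np.uint8)); print('blue')
    for i in range(1,nl):
        if st[i,4]<15: continue
        P=C[lab==i]; print(ce[i].round(),st[i,4],np.nanpercentile(P,[2,50,98],axis=0).round(0).tolist())
    # handle etc
for n,bx in [('scene',(200,190,350,330)),('side',(230,110,420,230))]:
    f=cv2.imread(f'pics/{n}0.png')[bx[1]:bx[3],bx[0]:bx[2]]; cv2.imwrite(f'pics/{n}0c.png',cv2.resize(f,None,fx=4,fy=4))
f=cv2.imread('pics/side0.png')[190:370,120:320]; cv2.imwrite('pics/side0d.png',cv2.resize(f,None,fx=3.3,fy=3.3))
E
python3 m.py
```

```text
scene white
[246. 211.] 127 top z 81.3 [ 400.6 -196.8   79.6] [45.7 48.5  6.6]
[247. 220.] 47 top z 58.2 [ 406.2 -202.    58.8] [24.6 30.9 10.5]
[287. 223.] 136 top z 80.5 [ 532.9 -171.7   79.2] [45.3 45.8  7.3]
[212. 240.] 151 top z 81.6 [ 419.1 -343.1   80.5] [45.2 42.4  7.7]
[252. 260.] 191 top z 82.6 [ 560.8 -340.2   81.8] [47.4 43.   8.4]
blue
[295. 269.] 419 [[630.0, -300.0, 21.0], [655.0, -287.0, 63.0], [669.0, -259.0, 74.0]]
[268. 278.] 676 [[646.0, -434.0, 119.0], [682.0, -406.0, 131.0], [710.0, -368.0, 134.0]]
[227. 289.] 390 [[545.0, -450.0, 23.0], [575.0, -436.0, 66.0], [584.0, -414.0, 75.0]]
side white
[323. 153.] 86 top z 83.1 [ 562.3 -340.    81.7] [43.1 49.6  7. ]
[366. 154.] 89 top z 81.4 [ 419.  -344.3   80.3] [42.7 46.5  7.6]
[372. 179.] 107 top z 81.2 [ 401.6 -195.7   79.7] [42.1 47.1  6.6]
[328. 182.] 111 top z 81.4 [ 532.4 -171.9   80.2] [42.6 49.3  6.4]
blue
[290. 131.] 212 [[644.0, -427.0, 118.0], [673.0, -387.0, 130.0], [704.0, -364.0, 135.0]]
[325. 144.] 102 [[543.0, -448.0, 47.0], [559.0, -421.0, 71.0], [578.0, -409.0, 75.0]]
[295. 170.] 233 [[626.0, -292.0, 22.0], [644.0, -262.0, 56.0], [663.0, -253.0, 76.0]]
```

View pics/scene0c.png

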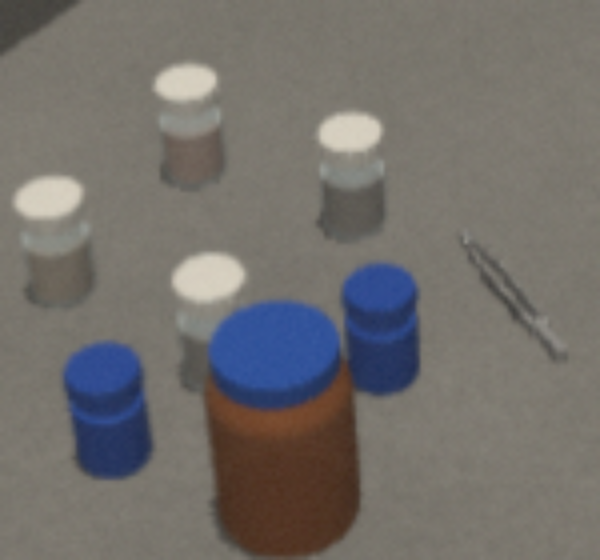

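View pics/side0c.png

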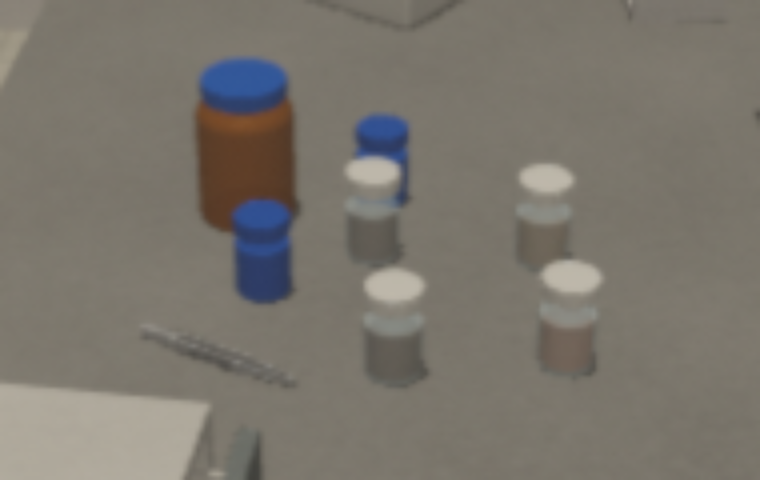

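View pics/side0d.png

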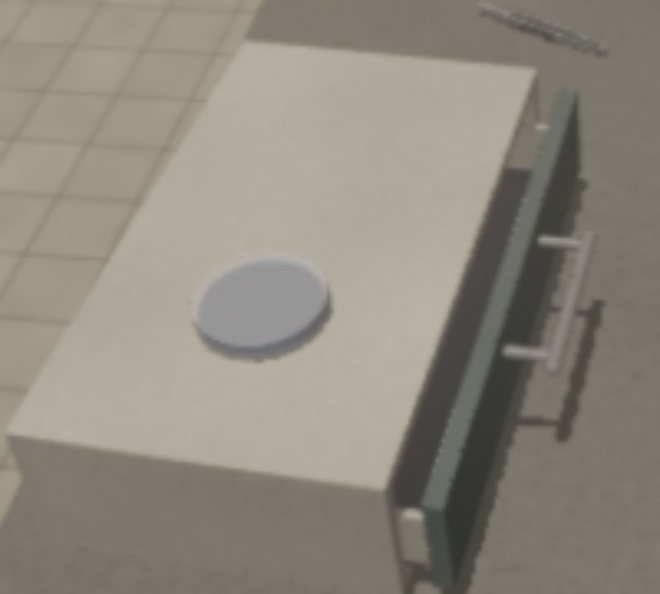

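The close crops confirm four clear jars with white lids, their tops at about 80-82 mm, so all the lids are proud. The drawer already stands slightly open. Next I measure the unit, handle and forceps.

```bash
cat > m2.py <<'E'
from h import *
import sys
def unit(f):
    C=cloud(f); hsv=cv2.cvtColor(f['image'],cv2.COLOR_RGB2HSV)
    m=(abs(C[...,2]-110)<6)&(C[...,0]>500)&(C[...,0]<1000)&(C[...,1]>-250)&(C[...,1]<500)&(hsv[...,2]>120)
    nl,lab,st,_=cv2.connectedComponentsWithStats(m.astype(np.uint8)); i=1+st[1:,4].argmax()
    c,_=cv2.findContours((lab==i).astype(np.uint8),0,1); c=max(c,key=cv2.contourArea)
    P=onplane(f,c.reshape(-1,2)+0.0,110)
    r=cv2.minAreaRect(P[:,:2].astype(np.float32)); print('top',np.median(C[lab==i][:,2]).round(1),r); print(cv2.boxPoints(r).round(1).tolist())
    return r
for n in ['scene','side']:
    f=pickle.load(open(f'pics/{n}0.pkl','rb')); print(n); unit(f)
    C=cloud(f)
    # forceps: above-table, in region
    d=(C[...,2]>4)&(C[...,2]<20)&(C[...,0]>540)&(C[...,0]<760)&(C[...,1]>-260)&(C[...,1]<-80)
    P=C[d]; print('forceps pts',len(P),np.median(P,0).round(1), P.min(0).round(0),P.max(0).round(0))
f=pickle.load(open('pics/side0.pkl','rb'))
s=3.3
def q(x,y): return (120+x/s-.35,190+y/s-.35)
print('front top edge z96', onplane(f,[q(568,92),q(432,500)],96).round(1).tolist())
print('handle ends z72', onplane(f,[q(588,236),q(555,366)],72+3).round(1).tolist())
print('unit front top corners z110', onplane(f,[q(536,70),q(388,488)],110).round(1).tolist())
print('forceps ends', onplane(f,[q(482,9),q(606,50)],6).round(1).tolist())
f=pickle.load(open('pics/scene0.pkl','rb'))
print('forceps scene', onplane(f,[(200+463/4,190+236/4),(200+560/4,190+352/4)],6).round(1).tolist())
f=cv2.imread('pics/scene0.png')[130:260,330:520]; cv2.imwrite('pics/scene0d.png',cv2.resize(f,None,fx=4,fy=4))
E
python3 m2.py
```

```text
scene
top 110.5 ((776.1221313476562, 228.530029296875), (430.0332946777344, 249.72389221191406), 86.38605499267578)
[[638.0, 21.799999237060547], [887.2000122070312, 6.099999904632568], [914.2999877929688, 435.20001220703125], [665.0999755859375, 451.0]]
forceps pts 288 [ 677.9 -183.3    7. ] [ 540. -259.    4.] [760. -84.  19.]
side
top 110.0 ((775.41845703125, 230.92547607421875), (427.48345947265625, 247.77146911621094), 86.1376953125)
[[637.4000244140625, 26.0], [884.5999755859375, 9.300000190734863], [913.4000244140625, 435.79998779296875], [666.2000122070312, 452.5]]
forceps pts 265 [ 655.4 -174.3    7.2] [ 542. -260.    4.] [758. -80.  20.]
front top edge z96 [[612.5, 36.6, 96.0], [640.2, 439.7, 96.0]]
handle ends z72 [[579.4, 179.0, 75.0], [585.7, 307.1, 75.0]]
unit front top corners z110 [[638.8, 28.5, 110.0], [664.3, 444.4, 110.0]]
forceps ends [[730.3, -201.6, 6.0], [604.7, -145.9, 6.0]]
forceps scene [[608.4, -143.9, 6.0], [729.7, -199.6, 6.0]]
```

View pics/scene0d.png

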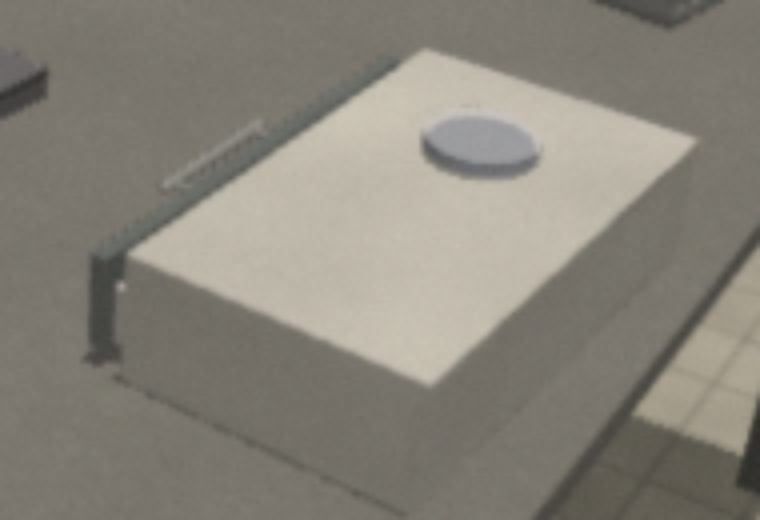

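Unit yaw is about -3.8°, and the handle's middle is near (582,243,72). The forceps centre is near (668,-172) at -24.5°. First I move above the handle.

servo_tool:
  motion: [18, 34, 0, 0, 0, 0.05, 29, 18, 34, 0, 0, 0, 0.05, 29, 18, 34, 0, 0, 0, 0.05, 29, 18, 34, 0, 0, 0, 0.05, 29, 18, 34, 0, 0, 0, 0.05, 29, 18, 34, 0, 0, 0, 0.05, 29, 18, 34, 0, 0, 0, 0.05, 29, 18, 34, 0, 0, 0, 0.05, 29, 18, 34, 0, 0, 0, 0.05, 29, 18, 34, 0, 0, 0, 0.05, 29]

```text
time_s: 0.98
ee_pos: [355.6, -205.8, 201.2]
ee_rot: [-180.0, -0.0, -43.5]
force: [0.6, -0.4, -0.2]
gripper_width: 28.0
```

servo_tool:
  motion: [18, 34, 0, 0, 0, 0.05, 29, 18, 34, 0, 0, 0, 0.05, 29, 18, 34, 0, 0, 0, 0.05, 29, 18, 34, 0, 0, 0, 0.05, 29, 18, 34, 0, 0, 0, 0.05, 29, 18, 34, 0, 0, 0, 0.05, 29, 18, 34, 0, 0, 0, 0.05, 29, 18, 34, 0, 0, 0, 0.05, 29, 18, 34, 0, 0, 0, 0.05, 29, 18, 34, 0, 0, 0, 0.05, 29]

```text
time_s: 1.82
ee_pos: [535.6, 134.3, 200.9]
ee_rot: [180.0, 0.0, -14.8]
force: [0.8, -0.7, 0.5]
gripper_width: 26.5
```

servo_tool:
  motion: [18, 34, 0, 0, 0, 0.065, 29, 18, 34, 0, 0, 0, 0.065, 29, 18, 34, 0, 0, 0, 0.064, 29, 0, 0, 0, 0, 0, 0, 29, 0, 0, 0, 0, 0, 0, 29]

```text
time_s: 2.23
ee_pos: [589.3, 235.8, 199.8]
ee_rot: [179.9, 0.1, -3.7]
force: [-0.3, -1.2, 0.2]
gripper_width: 26.3
```

Run:
```python
from h import *
s=pose(); print(s['time_s'],s['ee_pos'].round(1),s['ee_rot'].round(2),s['gripper_width'],s['force'].round(1))
f=grab('wrist','w1')
f=grab('side','side1')
```

```text
2.2333 [589.3 235.8 199.8] [ 1.7994e+02  1.0000e-01 -3.7100e+00] 26.329208660107557 [-0.3 -1.2  0.2]
```

View pics/w1.png

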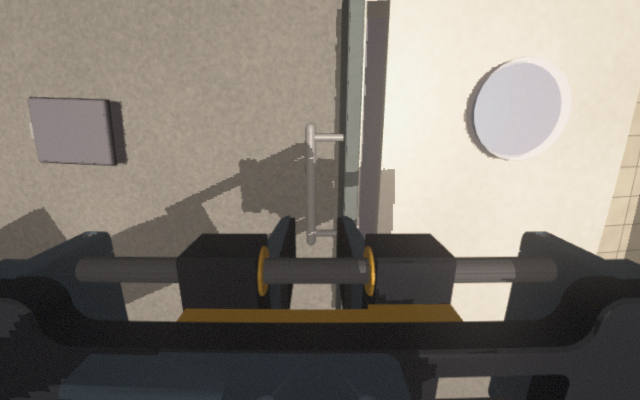

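The wrist view shows the bar from (311,126) to (311,241), the drawer front's top edge at columns 342-362, and the unit's edge at column 388. The grey box at (72,130) is the slide box.

Run:
```python
from h import *
f=pickle.load(open('pics/w1.pkl','rb'))
print('bar',onplane(f,[(311,127),(311,241)],76).round(1).tolist())
print('front top outer/inner',onplane(f,[(350,5),(343,220),(366,5),(359,220)],96).round(1).tolist())
print('unit edge',onplane(f,[(389,5),(380,225)],110).round(1).tolist())
C=cloud(f); print(C[150,309:314].round(1).tolist(), C[150,352].round(1),C[150,500].round(1))
```

```text
bar [[587.6, 307.4, 76.0], [578.6, 177.6, 76.0]]
front top outer/inner [[630.5, 412.7, 96.0], [615.7, 208.3, 96.0], [645.0, 411.8, 96.0], [633.0, 207.2, 96.0]]
unit edge [[662.3, 405.8, 110.0], [652.6, 205.3, 110.0]]
[[583.8, 283.6, 77.9], [584.9, 283.6, 77.8], [585.9, 283.4, 76.4], [587.1, 283.4, 77.7], [588.1, 283.3, 77.4]] [627.8 282.4  95.7] [760.3 277.1 125.7]
```

servo_tool:
  motion: [-6, 7, -26, 0, 0, 0, 29, 0, 0, -30, 0, 0, 0, 29, 0, 0, -30, 0, 0, 0, 29, 0, 0, -20, 0, 0, 0, 29, 0, 0, -20, 0, 0, 0, 29, 0, 0, 0, 0, 0, 0, 29, 0, 0, 0, 0, 0, 0, 0, 0, 0, 0, 0, 0, 0, 0, 0, 0, 0, 0, 0, 0, 0, 0, 0, 0, 0, 0, 0, 0]
  newtons: 15

```text
time_s: 3.17
ee_pos: [584.2, 241.5, 77.0]
ee_rot: [-179.9, -0.2, -3.9]
force: [1.3, -0.1, -0.3]
gripper_width: 2.5
```

Run:
```python
from h import *
s=pose(); print(s['time_s'],s['ee_pos'].round(1),s['ee_rot'].round(2),s['gripper_width'],s['force'].round(1))
f=grab('wrist','w2')
f=grab('side','side2'); cv2.imwrite('pics/side2c.png',cv2.resize(f['image'][180:360,200:380,::-1],None,fx=3.3,fy=3.3))
```

```text
3.1667 [584.2 241.5  77. ] [-1.7992e+02 -1.7000e-01 -3.8600e+00] 2.5351967401364934 [ 1.3 -0.1 -0.3]
```

View pics/w2.png

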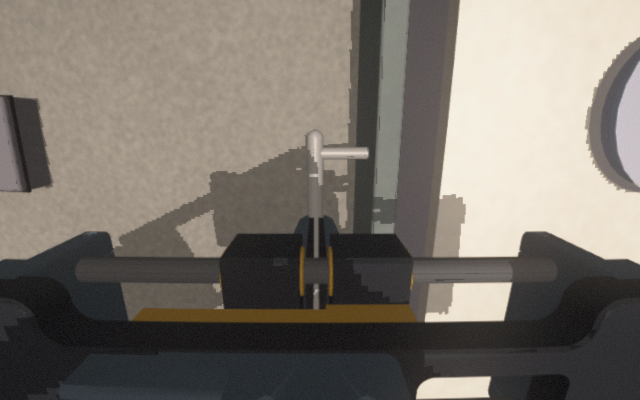

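View pics/side2c.png

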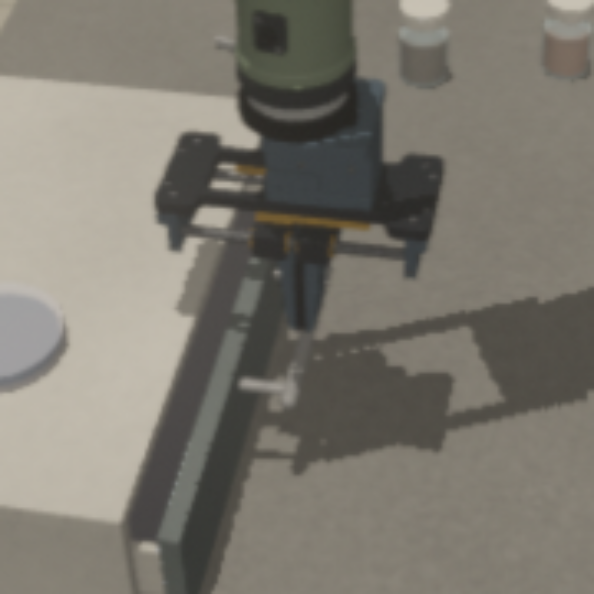

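servo_tool:
  motion: [-10, 0.7, 0, 0, 0, 0, 0, -10, 0.7, 0, 0, 0, 0, 0, 0, 0, 0, 0, 0, 0, 0]

```text
time_s: 3.52
ee_pos: [560.4, 242.7, 75.1]
ee_rot: [180.0, 0.1, -3.8]
force: [-0.8, -1.2, 0.4]
gripper_width: 0.3
```

Run:
```python
from h import *
f=grab('side','side3'); cv2.imwrite('pics/side3c.png',cv2.resize(f['image'][180:360,200:380,::-1],None,fx=3.3,fy=3.3))
s=pose(); print(s['ee_pos'].round(1),s['gripper_width'],s['force'].round(1))
```

```text
[561.7 242.8  75.3] 0.5528831502466713 [ 0.5  0.5 -0.4]
```

View pics/side3c.png

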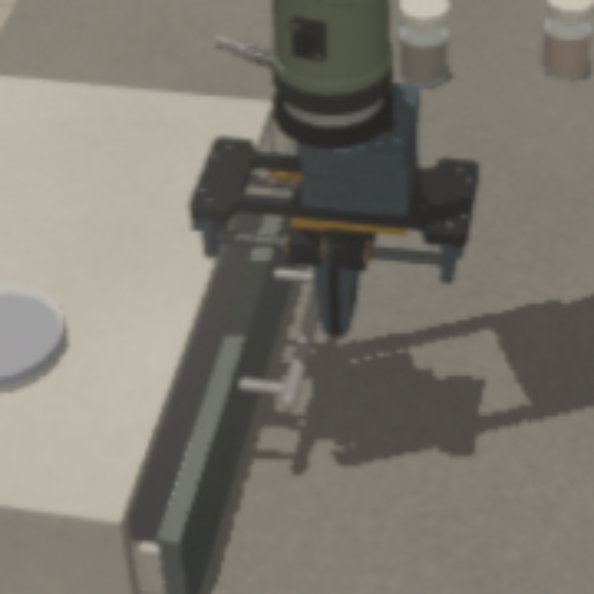

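Run:
```python
from h import *
f=pickle.load(open('pics/side3.pkl','rb'))
s=3.3
for p in [(337,320),(337,328),(330,300),(296,375),(292,395),(303,330),(260,385),(290,274),(225,350)]:
    u=200+p[0]/s-.35; v=180+p[1]/s-.35
    print(p,bydepth(f,[(u,v)]).round(1))
f=pickle.load(open('pics/side2.pkl','rb'))
for p in [(303,315),(303,322),(296,375),(292,395),(303,330),(260,385),(225,350)]:
    u=200+p[0]/s-.35; v=180+p[1]/s-.35
    print(p,bydepth(f,[(u,v)]).round(1))
f=pickle.load(open('pics/w2.pkl','rb')); C=cloud(f)
for p in [(315,180),(315,210),(306,225),(325,225),(315,230),(316,300)]: print(p,C[p[1],p[0]].round(1))
```

```text
(337, 320) [[560.2 257.1 101.5]]
(337, 328) [[560.2 258.3  95.1]]
(330, 300) [[564.6 256.7 119.4]]
(296, 375) [[585.  287.2  77.1]]
(292, 395) [[585.4 304.   75.5]]
(303, 330) [[585.7 246.1  78.8]]
(260, 385) [[608.1 296.4  74.8]]
(290, 274) [[603.6 184.9  73.4]]
(225, 350) [[632.3 286.4  95.6]]
(303, 315) [[583.1 258.5 105.5]]
(303, 322) [[583.8 255.7  96.1]]
(296, 375) [[584.9 287.5  77.4]]
(292, 395) [[585.4 304.   75.6]]
(303, 330) [[586.1 243.6  76.3]]
(260, 385) [[608.  297.1  75.6]]
(225, 350) [[632.3 286.5  95.7]]
(315, 180) [585.2 279.8  77.9]
(315, 210) [583.8 259.3  78.5]
(306, 225) [578.7 259.8 108.6]
(325, 225) [589.6 259.2 109. ]
(315, 230) [582.8 244.6  77.7]
(316, 300) [579.8 188.5  77.2]
```

```bash
python3 - <<'E'
from h import *
# all points near the tool axis below TCP+60, lowest heights, by view
for n,tcp in [('side0',(175.1,-547.1,200.3)),('scene0',(175.1,-547.1,200.3)),('side1',(589.3,235.8,199.8)),('side2',(584.2,241.5,77)),('side3',(561,242.8,75.2))]:
    f=pickle.load(open(f'pics/{n}.pkl','rb')); C=cloud(f)
    m=(np.hypot(C[...,0]-tcp[0],C[...,1]-tcp[1])<70)&(C[...,2]>tcp[2]-40)&(C[...,2]<tcp[2]+60)&(C[...,2]>82)
    v=np.argwhere(m); P=C[m]
    if len(P)==0: print(n,'none'); continue
    i=np.argsort(P[:,2])[:8]; print(n,len(P)); print(np.c_[v[i][:,::-1],P[i].round(1)].tolist())
E
python3 - <<'E'
import cv2
im=cv2.imread('pics/side1.png')[120:330,180:400]; cv2.imwrite('pics/side1c.png',cv2.resize(im,None,fx=2.7,fy=2.7))
E
```

```text
side0 251
[[430.0, 89.0, 204.1, -592.4, 213.1], [451.0, 100.0, 143.3, -501.7, 213.8], [450.0, 100.0, 146.8, -500.9, 214.0], [444.0, 100.0, 167.3, -498.4, 214.0], [438.0, 89.0, 176.0, -593.7, 214.0], [435.0, 89.0, 186.8, -591.8, 214.2], [434.0, 89.0, 190.4, -591.1, 214.3], [443.0, 100.0, 170.9, -496.9, 214.4]]
scene0 390
[[93.0, 191.0, 166.0, -497.9, 211.5], [61.0, 210.0, 181.6, -595.0, 212.8], [95.0, 191.0, 172.6, -495.7, 212.9], [89.0, 189.0, 150.7, -499.9, 213.0], [89.0, 190.0, 155.5, -502.7, 213.1], [97.0, 191.0, 178.1, -493.0, 213.5], [96.0, 191.0, 176.1, -494.7, 213.6], [65.0, 211.0, 195.6, -591.7, 213.7]]
side1 266
[[282.0, 230.0, 603.2, 234.1, 213.7], [281.0, 232.0, 604.3, 241.1, 213.8], [279.0, 234.0, 607.4, 248.6, 214.2], [283.0, 227.0, 602.5, 224.3, 214.2], [295.0, 236.0, 572.8, 252.5, 214.6], [280.0, 234.0, 605.1, 249.8, 215.3], [278.0, 234.0, 609.3, 250.2, 215.3], [294.0, 235.0, 575.1, 250.5, 215.5]]
side2 449
[[274.0, 289.0, 620.0, 282.2, 82.2], [274.0, 288.0, 620.3, 279.9, 83.0], [272.0, 294.0, 621.7, 298.4, 83.0], [281.0, 263.0, 617.0, 197.8, 83.2], [282.0, 260.0, 616.2, 187.4, 83.3], [275.0, 286.0, 619.0, 273.9, 83.3], [273.0, 291.0, 620.9, 290.0, 83.7], [276.0, 282.0, 618.7, 261.8, 83.8]]
side3 291
[[274.0, 288.0, 620.5, 279.0, 82.0], [277.0, 279.0, 618.2, 250.6, 82.3], [279.0, 269.0, 618.5, 218.8, 83.4], [274.0, 287.0, 620.7, 277.4, 83.5], [277.0, 276.0, 619.4, 242.4, 83.7], [275.0, 285.0, 619.4, 271.3, 83.8], [280.0, 267.0, 617.1, 212.3, 83.9], [280.0, 266.0, 617.5, 209.3, 84.2]]
```

View pics/side1c.png

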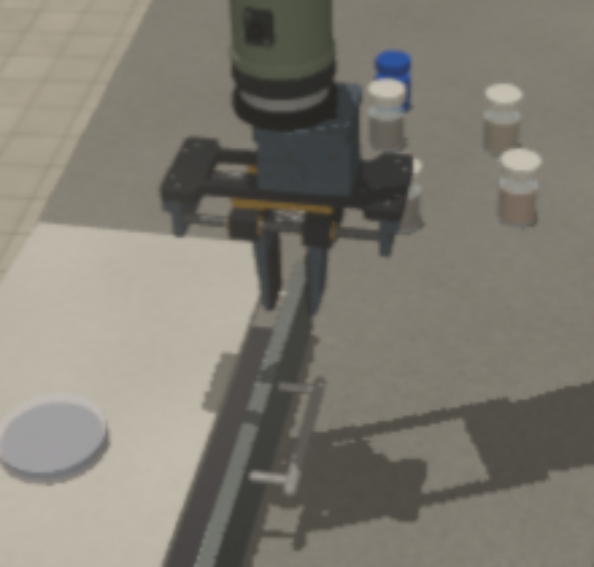

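Run:
```python
from h import *
for n,tcp in [('side0',(175.1,-547.1,200.3)),('side1',(589.3,235.8,199.8)),('scene0',(175.1,-547.1,200.3))]:
    f=pickle.load(open(f'pics/{n}.pkl','rb'))
    for dz in (-19,0,14,30,60,93): print(n,dz,project(f,[(tcp[0],tcp[1],tcp[2]+dz)]).round(0).tolist())
    C=cloud(f)
    # width of tool vs height
    for z in range(-20,130,10):
        m=(np.hypot(C[...,0]-tcp[0],C[...,1]-tcp[1])<110)&(abs(C[...,2]-tcp[2]-z)<5); P=C[m]
        if len(P)>3: print(z,len(P),np.ptp(P[:,:2],axis=0).round(0))
```

```text
side0 -19 [[439.0, 103.0]]
side0 0 [[439.0, 98.0]]
side0 14 [[440.0, 94.0]]
side0 30 [[441.0, 90.0]]
side0 60 [[442.0, 81.0]]
side0 93 [[443.0, 72.0]]
10 11 [61. 99.]
20 47 [ 63. 113.]
30 51 [ 60. 117.]
40 53 [ 64. 118.]
50 63 [ 66. 118.]
60 53 [ 63. 122.]
70 50 [ 67. 117.]
80 46 [ 65. 125.]
90 43 [118. 151.]
100 100 [120. 159.]
110 127 [120. 157.]
120 102 [122. 171.]
side1 -19 [[289.0, 243.0]]
side1 0 [[289.0, 236.0]]
side1 14 [[288.0, 231.0]]
side1 30 [[288.0, 225.0]]
side1 60 [[288.0, 214.0]]
side1 93 [[287.0, 201.0]]
10 5 [35. 28.]
20 47 [45. 36.]
30 55 [47. 35.]
40 64 [50. 38.]
50 66 [52. 38.]
60 63 [52. 32.]
70 75 [53. 33.]
80 39 [52. 37.]
90 37 [160.  57.]
100 190 [162.  79.]
110 387 [162.  78.]
120 289 [178.  69.]
scene0 -19 [[81.0, 211.0]]
scene0 0 [[79.0, 204.0]]
scene0 14 [[77.0, 200.0]]
scene0 30 [[75.0, 194.0]]
scene0 60 [[72.0, 184.0]]
scene0 93 [[68.0, 172.0]]
10 10 [ 53. 102.]
20 79 [ 68. 113.]
30 89 [ 67. 115.]
40 83 [ 65. 119.]
50 89 [ 66. 119.]
60 97 [ 65. 120.]
70 90 [ 67. 121.]
80 42 [ 64. 113.]
90 62 [ 96. 174.]
100 220 [ 98. 178.]
110 310 [ 93. 177.]
120 222 [ 84. 188.]
```

Measured in three views, the fingertips sit about 13 mm above the reported TCP and the gripper body about 92 mm above it. The stated values are -19 and +60, so the real grasp point is about 32 mm behind the reported TCP. The fingers therefore closed above the bar. I'll correct for this and grasp again.

servo_tool:
  motion: [0, 0, 30, 0, 0, 0, 29, 20, -1.4, 0, 0, 0, 0, 29, 0, 0, 0, 0, 0, 0, 29, 0, 0, -20, 0, 0, 0, 29, 0, 0, -20, 0, 0, 0, 29, 0, 0, -23, 0, 0, 0, 29, 0, 0, 0, 0, 0, 0, 29, 0, 0, 0, 0, 0, 0, 0, 0, 0, 0, 0, 0, 0, 0, 0, 0, 0, 0, 0, 0, 0]
  newtons: 15

```text
time_s: 4.4
ee_pos: [584.1, 241.8, 43.6]
ee_rot: [-179.9, -0.1, -3.8]
force: [0.5, 0.9, -1.0]
gripper_width: 10.6
```

servo_tool:
  motion: [-15, 1, 0, 0, 0, 0, 0, -15, 1, 0, 0, 0, 0, 0, -15, 1, 0, 0, 0, 0, 0, -15, 1, 0, 0, 0, 0, 0, -15, 1, 0, 0, 0, 0, 0, -15, 1, 0, 0, 0, 0, 0, -15, 1, 0, 0, 0, 0, 0, -15, 1, 0, 0, 0, 0, 0, 0, 0, 0, 0, 0, 0, 0]

```text
time_s: 5.15
ee_pos: [461.2, 249.9, 43.5]
ee_rot: [-179.9, 0.0, -3.8]
force: [-2.5, 0.9, 0.2]
gripper_width: 10.5
```

servo_tool:
  motion: [-10, 0.7, 0, 0, 0, 0, 0, -10, 0.7, 0, 0, 0, 0, 0, -5, 0.3, 0, 0, 0, 0, 0, -3, 0.2, 0, 0, 0, 0, 0]

```text
time_s: 5.48
ee_pos: [435.7, 251.6, 43.5]
ee_rot: [-179.9, -0.1, -3.8]
force: [1.7, -1.5, 4.6]
gripper_width: 10.3
```

servo_tool:
  motion: [-3, 0.2, 0, 0, 0, 0, 0, -3, 0.2, 0, 0, 0, 0, 0, 0, 0, 0, 0, 0, 0, 0]

```text
time_s: 5.73
ee_pos: [429.6, 252.0, 43.5]
ee_rot: [-179.9, -0.1, -3.8]
force: [-1.1, -0.5, 6.6]
gripper_width: 10.8
```

servo_tool:
  motion: [-2, 0.1, 0, 0, 0, 0, 0, -2, 0.1, 0, 0, 0, 0, 0, 0, 0, 0, 0, 0, 0, 0]

```text
time_s: 5.98
ee_pos: [425.9, 252.3, 43.4]
ee_rot: [-179.9, -0.1, -3.8]
force: [0.3, -1.1, 6.9]
gripper_width: 10.3
```

Run:
```python
from h import *
f=grab('wrist','w4'); f=grab('side','side4');
```

```text
(no output)
```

View pics/side4.png

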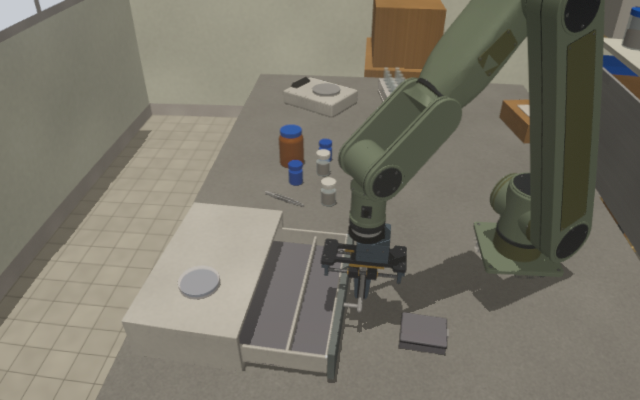

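View pics/w4.png

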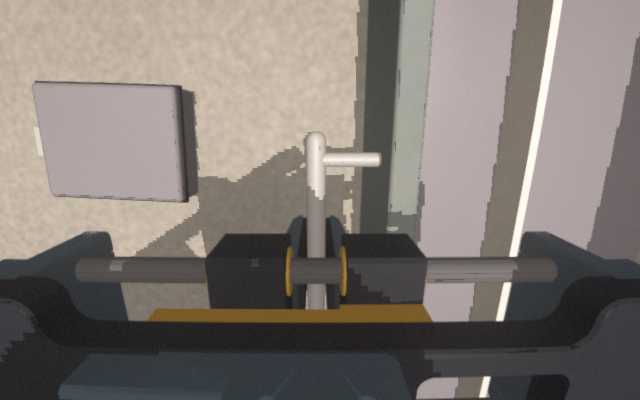

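servo_tool:
  motion: [-3, 0.2, 0, 0, 0, 0, 0, -3, 0.2, 0, 0, 0, 0, 0, 0, 0, 0, 0, 0, 0, 0]

```text
time_s: 6.33
ee_pos: [423.5, 252.5, 43.5]
ee_rot: [-179.9, -0.6, -3.7]
force: [9.4, -5.4, 0.4]
gripper_width: 10.6
```

Run:
```python
from h import *
s=pose(); print(s['ee_pos'].round(1),s['gripper_width'],s['force'].round(1))
f=grab('wrist','w5'); C=cloud(f)
for r in (60,160):
    l=C[r]; print([(u,*f['image'][r,u].tolist(),*l[u].round(0).tolist()) for u in range(300,640,12)])
f=grab('side','side5');
```

```text
[423.5 252.5  43.5] 10.575034842622983 [ 9.4 -5.4  0.4]
[(300, 198, 183, 167, 419.0, 374.0, -1.0), (312, 196, 184, 164, 428.0, 373.0, 0.0), (324, 197, 182, 164, 437.0, 372.0, 1.0), (336, 197, 182, 161, 446.0, 372.0, -1.0), (348, 198, 184, 167, 455.0, 372.0, -1.0), (360, 124, 118, 107, 464.0, 371.0, -0.0), (372, 74, 70, 65, 465.0, 363.0, 38.0), (384, 73, 74, 69, 464.0, 356.0, 70.0), (396, 75, 74, 70, 464.0, 352.0, 93.0), (408, 168, 169, 156, 468.0, 351.0, 95.0), (420, 167, 167, 158, 473.0, 350.0, 97.0), (432, 186, 175, 174, 509.0, 364.0, 23.0), (444, 186, 174, 171, 517.0, 364.0, 21.0), (456, 187, 172, 172, 525.0, 363.0, 22.0), (468, 181, 168, 168, 534.0, 363.0, 22.0), (480, 180, 163, 165, 542.0, 363.0, 21.0), (492, 178, 167, 167, 551.0, 362.0, 22.0), (504, 180, 167, 166, 558.0, 361.0, 23.0), (516, 124, 113, 104, 564.0, 361.0, 27.0), (528, 128, 117, 108, 563.0, 358.0, 39.0), (540, 126, 116, 106, 563.0, 356.0, 50.0), (552, 187, 172, 170, 593.0, 360.0, 22.0), (564, 174, 161, 162, 602.0, 360.0, 23.0), (576, 173, 161, 161, 612.0, 360.0, 22.0), (588, 174, 162, 161, 621.0, 360.0, 21.0), (600
[... 677 characters left out ...]
1, 172, 519.0, 296.0, 23.0), (456, 184, 168, 169, 529.0, 295.0, 21.0), (468, 184, 170, 169, 538.0, 294.0, 22.0), (480, 183, 170, 168, 548.0, 294.0, 21.0), (492, 179, 168, 167, 556.0, 293.0, 22.0), (504, 129, 118, 108, 559.0, 294.0, 31.0), (516, 128, 118, 109, 560.0, 295.0, 42.0), (528, 254, 251, 243, 561.0, 296.0, 52.0), (540, 179, 168, 166, 594.0, 291.0, 22.0), (552, 178, 166, 163, 603.0, 290.0, 22.0), (564, 180, 167, 168, 613.0, 290.0, 22.0), (576, 175, 164, 162, 622.0, 289.0, 22.0), (588, 176, 163, 163, 632.0, 289.0, 22.0), (600, 172, 162, 159, 642.0, 288.0, 22.0), (612, 112, 104, 104, 652.0, 288.0, 22.0), (624, 108, 101, 101, 662.0, 287.0, 22.0), (636, 109, 101, 103, 673.0, 287.0, 22.0)]
```

The drawer has hit its stop at full opening: the reaction is 9 N and the divider reads x≈561. The bay point is near (603.5,241). I release and go to the first jar to press its lid.

servo_tool:
  motion: [3, 0, 0, 0, 0, 0, 29, 0, 0, 0, 0, 0, 0, 29, 0, 0, 0, 0, 0, 0, 29, 0, 0, 30, 0, 0, 0, 29, 0, 0, 40, 0, 0, 0, 29, 0, 0, 40, 0, 0, 0, 29, 0, 0, 10, 0, 0, 0, 29]

```text
time_s: 7.02
ee_pos: [424.6, 254.1, 167.9]
ee_rot: [-179.7, -0.5, -3.8]
force: [0.5, 0.6, 0.3]
gripper_width: 26.6
```

servo_tool:
  motion: [-1.8, -37, 0, 0, 0, -0.12, 0, -1.8, -37, 0, 0, 0, -0.12, 0, -1.8, -37, 0, 0, 0, -0.12, 0, -1.8, -37, 0, 0, 0, -0.12, 0, -1.8, -37, 0, 0, 0, -0.12, 0, -1.8, -37, 0, 0, 0, -0.12, 0, -1.8, -37, 0, 0, 0, -0.12, 0, -1.8, -37, 0, 0, 0, -0.12, 0, -1.8, -37, 0, 0, 0, -0.12, 0, -1.8, -37, 0, 0, 0, -0.12, 0]

```text
time_s: 7.85
ee_pos: [403.2, -118.9, 161.9]
ee_rot: [180.0, 0.1, -72.9]
force: [0.3, -1.3, -0.7]
gripper_width: 0.6
```

```bash
cat > jars.py <<'E'
from h import *
import sys
def jars(f,lo=55,pr=True):
    C=cloud(f); hsv=cv2.cvtColor(f['image'],cv2.COLOR_RGB2HSV)
    box=(C[...,0]>250)&(C[...,0]<800)&(C[...,1]>-480)&(C[...,1]<10)
    w=box&(hsv[...,1]<45)&(hsv[...,2]>130)&(C[...,2]>lo)&(C[...,2]<100)
    nl,lab,st,ce=cv2.connectedComponentsWithStats(w.astype(np.uint8)); out=[]
    for i in range(1,nl):
        if st[i,4]<30: continue
        P=C[lab==i]; z=np.percentile(P[:,2],80); top=P[P[:,2]>z-4]
        c=(np.nanmin(top,0)+np.nanmax(top,0))/2
        print(ce[i].round(),st[i,4],'ztop',z.round(1),c[:2].round(1),np.ptp(top,axis=0)[:2].round(1))
def forceps(f):
    C=cloud(f)
    hsv=cv2.cvtColor(f['image'],cv2.COLOR_RGB2HSV)
    d=(C[...,2]>3.5)&(C[...,2]<16)&(C[...,0]>580)&(C[...,0]<800)&(C[...,1]>-260)&(C[...,1]<-90)
    d=cv2.morphologyEx(d.astype(np.uint8),cv2.MORPH_CLOSE,np.ones((3,3)))
    nl,lab,st,ce=cv2.connectedComponentsWithStats(d); 
    for i in range(1,nl):
        if st[i,4]<25: continue
        P=C[lab==i]; P=P[np.isfinite(P[:,0])&(P[:,2]>3)]
        r=cv2.minAreaRect(P[:,:2].astype(np.float32)); print('F',ce[i].round(),st[i,4],np.round(r[0],1),np.round(r[1],1),round(r[2],1))
if __name__=='__main__':
    s=pose(); print(s['time_s'],s['ee_pos'].round(1),s['ee_rot'].round(1),s['force'].round(1),s['gripper_width'].round(1))
    for n in sys.argv[2:]:
        f=grab(n,n+sys.argv[1]); print(n); jars(f); forceps(f)
E
python3 jars.py 6 side scene
```

```text
Traceback (most recent call last):
  File "jars.py", line 24, in <module>
    s=pose(); print(s['time_s'],s['ee_pos'].round(1),s['ee_rot'].round(1),s['force'].round(1),s['gripper_width'].round(1))
                                                                                              ^^^^^^^^^^^^^^^^^^^^^^^^
AttributeError: 'float' object has no attribute 'round'
```

```bash
sed -i "s/s\['gripper_width'\].round(1)/round(s['gripper_width'],1)/" jars.py; python3 jars.py 6 side scene
```

```text
7.85 [ 403.2 -118.9  161.9] [ 1.80e+02  1.00e-01 -7.29e+01] [ 0.3 -1.3 -0.7] 0.6
side
[323. 153.] 104 ztop 81.8 [ 562.6 -339.2] [41.6 50.8]
[363. 156.] 72 ztop 80.4 [ 428.9 -342.4] [22.9 50.4]
[328. 183.] 148 ztop 80.2 [ 532.5 -170.9] [42. 49.]
[372. 185.] 42 ztop 75.5 [ 401.5 -178. ] [18.3 12.2]
F [286. 199.] 228 [ 661.4 -177.1] [ 52.9 183.6] 61.2
scene
[246. 217.] 71 ztop 77.6 [ 415.1 -210.3] [19.4 16.7]
[287. 226.] 202 ztop 79.4 [ 533.  -171.7] [43.  44.5]
[212. 242.] 211 ztop 80.4 [ 419.6 -344.4] [47.  41.5]
[251. 262.] 248 ztop 81.6 [ 561.6 -340.9] [45.3 44.3]
F [338. 271.] 349 [ 701.5 -183.7] [ 59.9 197.1] 82.7
F [366. 272.] 31 [ 770.  -140.3] [26.  17.7] 80.5
F [325. 280.] 58 [ 697.3 -224.3] [57.2 28.8] 14.7
```

View pics/scene6.png

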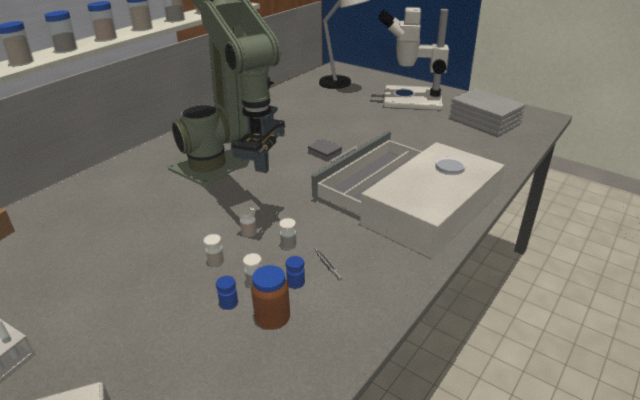

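servo_tool:
  motion: [-1, -27, 0, 0, 0, -0.122, 0, -1, -27, 0, 0, 0, -0.122, 0, -1, -26, 0, 0, 0, -0.121, 0, 0, 0, -30, 0, 0, 0, 0, 0, 0, -30, 0, 0, 0, 0, 0, 0, -25, 0, 0, 0, 0, 0, 0, 0, 0, 0, 0, 0]

```text
time_s: 8.53
ee_pos: [397.5, -194.7, 73.0]
ee_rot: [179.4, 0.3, -93.4]
force: [-1.9, 0.5, 0.1]
gripper_width: 0.1
```

servo_tool:
  motion: [0, 0, -3, 0, 0, 0, 0, 0, 0, -3, 0, 0, 0, 0, 0, 0, -3, 0, 0, 0, 0]

```text
time_s: 8.78
ee_pos: [402.6, -197.9, 69.4]
ee_rot: [-179.8, -0.1, -93.5]
force: [-0.3, -0.1, 0.1]
gripper_width: 0.4
```

servo_tool:
  motion: [0, 0, -3, 0, 0, 0, 0, 0, 0, -2, 0, 0, 0, 0]

```text
time_s: 8.95
ee_pos: [402.4, -198.0, 64.4]
ee_rot: [-179.8, -0.1, -93.5]
force: [-0.3, 1.5, 7.2]
gripper_width: 0.2
```

servo_tool:
  motion: [0, 0, -2, 0, 0, 0, 0, 0, 0, -2, 0, 0, 0, 0]

```text
time_s: 9.12
ee_pos: [402.4, -198.0, 60.6]
ee_rot: [-179.8, -0.1, -93.5]
force: [0.2, 0.2, 7.6]
gripper_width: 0.6
```

servo_tool:
  motion: [0, 0, -2, 0, 0, 0, 0, 0, 0, 0, 0, 0, 0, 0]

```text
time_s: 9.28
ee_pos: [402.5, -198.0, 59.4]
ee_rot: [-179.8, -0.1, -93.5]
force: [-1.6, 1.3, 13.8]
gripper_width: 0.3
```

servo_tool:
  motion: [0, 0, -1, 0, 0, 0, 0, 0, 0, 0, 0, 0, 0, 0]

```text
time_s: 9.45
ee_pos: [402.5, -198.1, 59.3]
ee_rot: [-179.8, -0.1, -93.5]
force: [-3.8, 2.8, 21.9]
gripper_width: 0.2
```

Jar A's lid reached its hard stop with the tip at 72 mm and 22 N. Next is jar C.

servo_tool:
  motion: [0, 0, 34, 0, 0, 0, 0, 4, -36, 0, 0, 0, 0, 0, 4, -36, 0, 0, 0, 0, 0, 4, -37, 0, 0, 0, 0, 0, 5, -37, 0, 0, 0, 0, 0, 0, 0, -16, 0, 0, 0, 0, 0, 0, 0, 0, 0, 0, 0]

```text
time_s: 10.03
ee_pos: [417.4, -344.7, 72.6]
ee_rot: [179.9, 0.1, -93.6]
force: [-1.5, 0.1, -0.4]
gripper_width: 0.6
```

servo_tool:
  motion: [0, 0, -4, 0, 0, 0, 0, 0, 0, -3, 0, 0, 0, 0, 0, 0, -3, 0, 0, 0, 0, 0, 0, -3, 0, 0, 0, 0, 0, 0, -2, 0, 0, 0, 0]

```text
time_s: 10.45
ee_pos: [418.3, -342.8, 60.3]
ee_rot: [-180.0, -0.0, -93.4]
force: [-2.5, 0.1, 7.2]
gripper_width: 0.4
```

servo_tool:
  motion: [0, 0, -2, 0, 0, 0, 0, 0, 0, -1, 0, 0, 0, 0, 0, 0, 0, 0, 0, 0, 0]

```text
time_s: 10.7
ee_pos: [418.4, -342.9, 59.3]
ee_rot: [-179.9, -0.1, -93.4]
force: [-4.2, 3.6, 18.3]
gripper_width: 0.5
```

servo_tool:
  motion: [0, 0, 34, 0, 0, 0, 0, 36, 0.5, 0, 0, 0, 0, 0, 36, 0.5, 0, 0, 0, 0, 0, 36, 0.5, 0, 0, 0, 0, 0, 35, 0.5, 0, 0, 0, 0, 0, 0, 0, -14, 0, 0, 0, 0, 0, 0, 0, 0, 0, 0, 0]

```text
time_s: 11.28
ee_pos: [561.9, -339.6, 74.1]
ee_rot: [179.8, 0.1, -93.3]
force: [-0.2, 0.1, -0.8]
gripper_width: 0.6
```

servo_tool:
  motion: [0, 0, -4, 0, 0, 0, 0, 0, 0, -3, 0, 0, 0, 0, 0, 0, -3, 0, 0, 0, 0, 0, 0, -3, 0, 0, 0, 0, 0, 0, -3, 0, 0, 0, 0]

```text
time_s: 11.7
ee_pos: [560.6, -341.7, 61.9]
ee_rot: [-180.0, -0.0, -93.6]
force: [-2.6, 1.6, 8.2]
gripper_width: 0.2
```

servo_tool:
  motion: [0, 0, -2, 0, 0, 0, 0, 0, 0, -2, 0, 0, 0, 0, 0, 0, 0, 0, 0, 0, 0]

```text
time_s: 11.95
ee_pos: [560.7, -341.8, 59.4]
ee_rot: [-179.9, -0.0, -93.6]
force: [-3.5, 3.1, 12.3]
gripper_width: 0.3
```

servo_tool:
  motion: [0, 0, -1, 0, 0, 0, 0, 0, 0, 0, 0, 0, 0, 0]

```text
time_s: 12.12
ee_pos: [560.7, -341.8, 59.4]
ee_rot: [-179.9, -0.0, -93.6]
force: [-5.3, 3.8, 17.4]
gripper_width: 0.7
```

servo_tool:
  motion: [0, 0, 35, 0, 0, 0, 0, -6, 34, 0, 0, 0, 0, 0, -6, 34, 0, 0, 0, 0, 0, -6, 34, 0, 0, 0, 0, 0, -6, 34, 0, 0, 0, 0, 0, -5, 33, 0, 0, 0, 0, 0, 0, 0, -14, 0, 0, 0, 0, 0, 0, 0, 0, 0, 0, 0]

```text
time_s: 12.78
ee_pos: [530.1, -171.0, 75.3]
ee_rot: [179.8, 0.0, -93.4]
force: [-0.9, 0.1, 0.4]
gripper_width: 0.4
```

servo_tool:
  motion: [0, 0, -4, 0, 0, 0, 0, 0, 0, -3, 0, 0, 0, 0, 0, 0, -3, 0, 0, 0, 0, 0, 0, -3, 0, 0, 0, 0, 0, 0, -3, 0, 0, 0, 0]

```text
time_s: 13.2
ee_pos: [532.6, -173.9, 61.0]
ee_rot: [-179.9, -0.0, -93.6]
force: [-1.9, -0.5, 8.5]
gripper_width: 0.6
```

servo_tool:
  motion: [0, 0, -2, 0, 0, 0, 0, 0, 0, -3, 0, 0, 0, 0, 0, 0, 0, 0, 0, 0, 0]

```text
time_s: 13.45
ee_pos: [532.9, -173.9, 59.3]
ee_rot: [-179.9, -0.1, -93.6]
force: [-7.2, 2.2, 26.4]
gripper_width: 0.4
```

All four lids hit their hard stops. I raise the tool, open the gripper and check the scene.

servo_tool:
  motion: [0, 0, 40, 0, 0, 0, 75, 0, 0, 5, 0, 0, 0, 75, 0, 0, 0, 0, 0, 0, 75]

```text
time_s: 13.7
ee_pos: [534.5, -174.2, 102.9]
ee_rot: [-179.6, -0.1, -93.6]
force: [-0.3, 0.3, -1.3]
gripper_width: 17.5
```

```bash
python3 jars.py 7 side scene wrist
```

```text
13.7 [ 534.5 -174.2  102.9] [-1.796e+02 -1.000e-01 -9.360e+01] [-0.3  0.3 -1.3] 17.5
side
[366. 157.] 118 ztop 74.0 [ 421.9 -343.5] [42.7 47.2]
[374. 179.] 31 ztop 73.6 [ 395.1 -208.6] [30.3 25.9]
[371. 185.] 74 ztop 72.7 [ 404.3 -184.2] [35.8 22.5]
[328. 189.] 39 ztop 69.7 [ 530.9 -152.7] [23.6  6.9]
F [295. 185.] 38 [ 642.4 -246.8] [19.2 41.3] 30.6
F [280. 197.] 266 [ 685.1 -176.3] [ 71.3 170.1] 56.5
F [248. 203.] 26 [ 774.1 -145.1] [39.9 16.9] 68.5
scene
[246. 216.] 124 ztop 72.5 [ 401.7 -196.9] [44.7 44.6]
[287. 231.] 61 ztop 70.4 [ 542.7 -185.2] [26.1 18.4]
[212. 243.] 195 ztop 74.3 [ 421.3 -343.9] [40.9 40.2]
[251. 263.] 223 ztop 74.1 [ 561.3 -341.2] [45.1 45. ]
F [329. 269.] 272 [ 671.  -180.5] [ 48.  154.6] 61.1
F [372. 270.] 126 [ 783.5 -128.1] [49.5 65.5] 55.6
F [355. 276.] 50 [ 761.8 -165.3] [30.6 47.2] 1.2
F [316. 282.] 31 [ 685.1 -247.2] [14.4 39.5] 56.3
F [340. 290.] 50 [ 753.1 -242.6] [40.1 38.3] 29.7
wrist
[526. 168.] 3034 ztop 72.7 [ 560.8 -340.4] [46.4 45.6]
[315. 216.] 2274 ztop 72.7 [ 532.  -172.5] [45.4 43. ]
[496. 308.] 441 ztop 71.8 [ 433.4 -330.3] [15.8 16.4]
F [306.  55.] 1021 [ 656.6 -168. ] [ 14.7 117.2] 65.1
F [400.  74.] 108 [ 644.7 -257. ] [26.8  5.7] 0.5
```

View pics/side7.png

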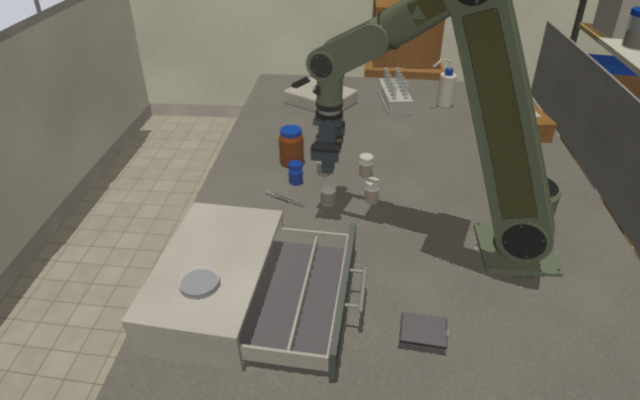

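View pics/wrist7.png

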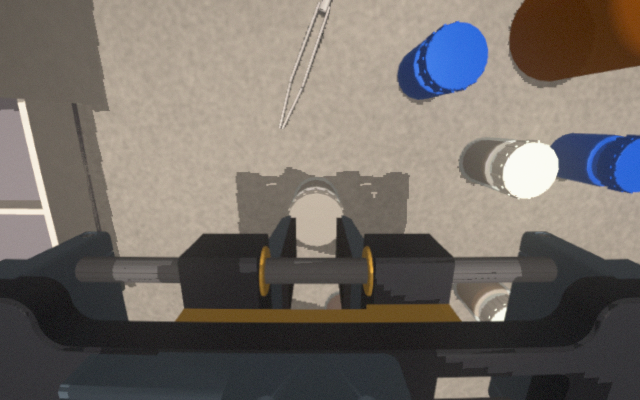

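servo_tool:
  motion: [0, 0, 0, 0, 0, 0, 75, 0, 0, 0, 0, 0, 0, 75, 0, -1, 0, 0, 0, 0, 75, 0, 0, 0, 0, 0, 0, 75]

```text
time_s: 14.18
ee_pos: [532.0, -173.8, 99.5]
ee_rot: [179.9, 0.0, -93.5]
force: [-0.1, -0.2, 0.1]
gripper_width: 56.2
```

servo_tool:
  motion: [0, 0, -30, 0, 0, 0, 75, 0, 0, -30, 0, 0, 0, 75, 0, 0, -25, 0, 0, 0, 75, 0, 0, -15, 0, 0, 0, 75, 0, 0, 0, 0, 0, 0, 75, 0, 0, 0, 0, 0, 0, 0, 0, 0, 0, 0, 0, 0, 0, 0, 0, 0, 0, 0, 0, 0, 0, 0, 0, 0, 0, 0, 0]
  newtons: 25

```text
time_s: 14.93
ee_pos: [533.3, -174.0, 1.6]
ee_rot: [-179.8, -0.0, -93.5]
force: [-0.2, -0.3, 0.8]
gripper_width: 45.5
```

servo_tool:
  motion: [0, 0, 10, 0, 0, 0, 0, 0, 0, 30, 0, 0, 0, 0, 0, 0, 40, 0, 0, 0, 0, 0, 0, 40, 0, 0, 0, 0, 4, 30, 15, 0, 0, 0, 0, 5, 35, 0, 0, 0, 0, 0, 5, 35, 0, 0, 0, 0, 0, 5, 35, 0, 0, 0, 0, 0, 5, 35, 0, 0, 0, 0, 0, 5, 35, 0, 0, 0, 0, 0]

```text
time_s: 15.77
ee_pos: [561.2, 32.8, 136.5]
ee_rot: [-179.9, -0.0, -93.5]
force: [0.6, -1.3, -1.4]
gripper_width: 45.6
```

servo_tool:
  motion: [5, 37, 0, 0, 0, 0, 0, 5, 37, 0, 0, 0, 0, 0, 5, 37, 0, 0, 0, 0, 0, 5, 37, 0, 0, 0, 0, 0, 5, 37, 0, 0, 0, 0, 0, 5, 37, 0, 0, 0, 0, 0, 6, 37, 0, 0, 0, 0, 0, 6, 37, 0, 0, 0, 0, 0, 5, 37, 0, 0, 0, 0, 0, 0, 10, 0, 0, 0, 0, 0]

```text
time_s: 16.6
ee_pos: [608.3, 380.1, 135.8]
ee_rot: [-179.9, 0.2, -93.3]
force: [0.4, -0.7, -1.8]
gripper_width: 45.6
```

servo_tool:
  motion: [0, 0, 0, 0, 0, 0, 0, 0, 0, 0, 0, 0, 0, 0]

```text
time_s: 16.77
ee_pos: [607.8, 373.9, 135.4]
ee_rot: [180.0, -0.1, -93.4]
force: [-0.1, -0.1, -2.1]
gripper_width: 45.5
```

```bash
python3 jars.py 8 wrist
```

```text
16.7667 [607.8 373.9 135.4] [ 1.80e+02 -1.00e-01 -9.34e+01] [-0.1 -0.1 -2.1] 45.5
wrist
```

View pics/wrist8.png

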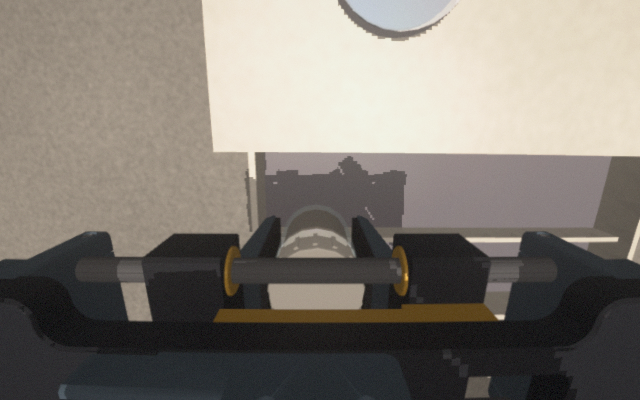

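Run:
```python
from h import *
f=pickle.load(open('pics/wrist8.pkl','rb'))
print('wall inner top', onplane(f,[(262,165)],66).round(1),'outer',onplane(f,[(250,165)],66).round(1))
print('unit edge',onplane(f,[(300,153),(600,155)],110).round(1).tolist())
print('divider top',onplane(f,[(500,229),(500,241),(600,236),(600,243)],52).round(1).tolist())
print('floor right/left',onplane(f,[(263,175),(605,180)],22).round(1).tolist())
```

```text
wall inner top [[647.7 420.5  66. ]] outer [[648.4 431.4  66. ]]
unit edge [[660.4, 382.9, 110.0], [646.4, 153.7, 110.0]]
divider top [[566.2, 187.0, 52.0], [552.8, 185.5, 52.0], [550.8, 75.7, 52.0], [542.7, 73.9, 52.0]]
floor right/left [[631.4, 429.3, 22.0], [604.1, 50.9, 22.0]]
```

servo_tool:
  motion: [0, 1, -35, 0, 0, 0, 0, 0, 0, -35, 0, 0, 0, 0, 0, 0, -25, 0, 0, 0, 0, 0, 0, -12, 0, 0, 0, 0, 0, 0, -3, 0, 0, 0, 0, 0, 0, 0, 0, 0, 0, 0]

```text
time_s: 17.32
ee_pos: [608.9, 374.3, 25.7]
ee_rot: [-180.0, 0.0, -93.6]
force: [-0.2, 0.8, -0.6]
gripper_width: 45.7
```

servo_tool:
  motion: [0, 0, -1.5, 0, 0, 0, 0, 0, 0, 0, 0, 0, 0, 0]

```text
time_s: 17.48
ee_pos: [609.4, 375.6, 25.6]
ee_rot: [-179.8, 0.1, -93.5]
force: [-0.1, -0.1, -1.3]
gripper_width: 45.8
```

servo_tool:
  motion: [0, 0, -1, 0, 0, 0, 0, 0, 0, 0, 0, 0, 0, 0]

```text
time_s: 17.65
ee_pos: [608.7, 375.5, 23.6]
ee_rot: [-179.9, 0.0, -93.5]
force: [0.2, 0.1, -1.1]
gripper_width: 45.8
```

servo_tool:
  motion: [0, 0, -1, 0, 0, 0, 0, 0, 0, 0, 0, 0, 0, 0]

```text
time_s: 17.82
ee_pos: [608.8, 375.5, 23.4]
ee_rot: [-179.9, 0.0, -93.5]
force: [-0.6, -1.2, 4.2]
gripper_width: 46.0
```

servo_tool:
  motion: [0, 0, 0, 0, 0, 0, 64, 0, 0, 0, 0, 0, 0, 64, 0, 0, 0, 0, 0, 0, 64, 0, 0, 30, 0, 0, 0, 64, 0, 0, 35, 0, 0, 0, 64, 0, 0, 35, 0, 0, 0, 64, -13, -36, 10, 0, 0, 0, 75, -13, -36, 0, 0, 0, 0, 75, -13, -36, 0, 0, 0, 0, 75, -13, -36, 0, 0, 0, 0, 75]

```text
time_s: 18.65
ee_pos: [555.5, 230.0, 131.8]
ee_rot: [-180.0, 0.0, -93.5]
force: [0.5, -0.5, 0.6]
gripper_width: 68.5
```

servo_tool:
  motion: [-13, -36, 0, 0, 0, 0, 75, -13, -36, 0, 0, 0, 0, 75, -13, -36, 0, 0, 0, 0, 75, -13, -36, 0, 0, 0, 0, 75, -13, -36, 0, 0, 0, 0, 75, -13, -36, 0, 0, 0, 0, 75, -13, -36, 0, 0, 0, 0, 75, -13, -36, 0, 0, 0, 0, 75, -13, -36, 0, 0, 0, 0, 75, 0, 0, 0, 0, 0, 0, 75]

```text
time_s: 19.48
ee_pos: [436.9, -97.5, 131.7]
ee_rot: [179.9, -0.1, -93.8]
force: [0.2, 0.6, -0.7]
gripper_width: 68.4
```

servo_tool:
  motion: [-13, -36, 0, 0, 0, 0, 75, -13, -36, 0, 0, 0, 0, 75, 0, 0, 0, 0, 0, 0, 75, 0, 0, 0, 0, 0, 0, 75]

```text
time_s: 19.82
ee_pos: [413.1, -165.6, 131.7]
ee_rot: [-180.0, 0.0, -93.7]
force: [0.6, 0.4, 0.3]
gripper_width: 68.2
```

```bash
python3 jars.py 9 side wrist
```

```text
19.8167 [ 413.1 -165.6  131.7] [-180.     0.   -93.7] [0.6 0.4 0.3] 68.2
side
[322. 156.] 108 ztop 73.6 [ 562.6 -342.4] [43.2 47.3]
F [295. 183.] 25 [ 646.2 -255.8] [ 9.4 29.3] 86.8
F [282. 197.] 235 [ 677.6 -191.6] [ 52.2 168.3] 57.2
F [249. 189.] 26 [ 787.6 -216.7] [13.2 49. ] 27.3
wrist
[525.  21.] 2310 ztop 72.9 [ 554.7 -339.9] [35.2 45.7]
[510. 187.] 2282 ztop 72.7 [ 418.4 -343.1] [45.  45.5]
[350. 217.] 1840 ztop 72.7 [ 400.  -195.5] [45.6 44.1]
F [284.   2.] 25 [ 603.7 -145.2] [2.8 6.1] 6.1
```

View pics/side9.png

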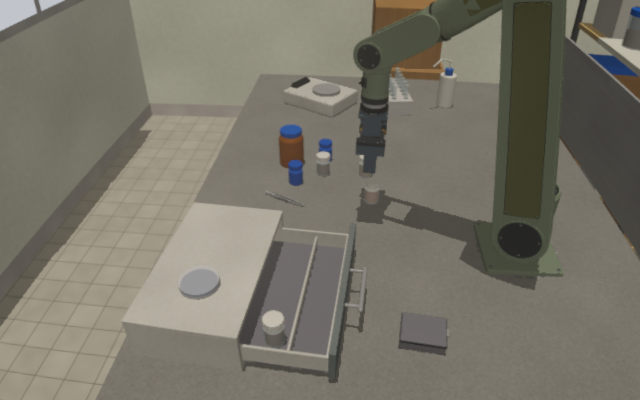

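View pics/wrist9.png

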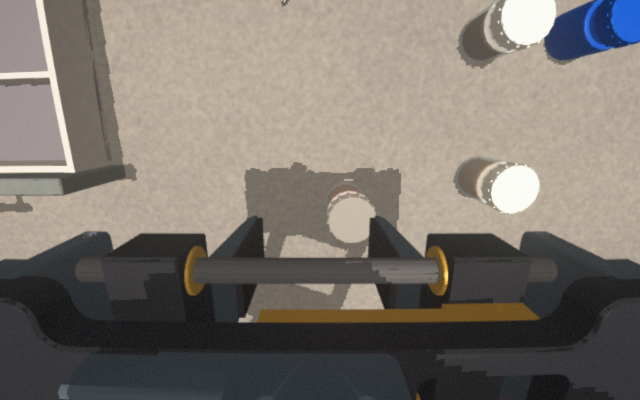

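servo_tool:
  motion: [-12.5, -30.5, 0, 0, 0, 0, 75, 0, 0, -35, 0, 0, 0, 75, 0, 0, -35, 0, 0, 0, 75, 0, 0, -35, 0, 0, 0, 75, 0, 0, -20, 0, 0, 0, 75, 0, 0, -6.5, 0, 0, 0, 75, 0, 0, 0, 0, 0, 0, 0, 0, 0, 0, 0, 0, 0, 0, 0, 0, 0, 0, 0, 0, 0, 0, 0, 0, 0, 0, 0, 0]

```text
time_s: 20.75
ee_pos: [402.3, -195.7, 1.6]
ee_rot: [-179.8, -0.1, -93.5]
force: [0.8, 0.1, 0.2]
gripper_width: 45.5
```

servo_tool:
  motion: [0, 0, 10, 0, 0, 0, 0, 0, 0, 30, 0, 0, 0, 0, 0, 0, 40, 0, 0, 0, 0, 0, 0, 40, 0, 0, 0, 0, 11, 30, 15, 0, 0, 0, 0, 14, 35, 0, 0, 0, 0, 0, 14, 35, 0, 0, 0, 0, 0, 14, 35, 0, 0, 0, 0, 0, 14, 35, 0, 0, 0, 0, 0, 14, 35, 0, 0, 0, 0, 0]

```text
time_s: 21.58
ee_pos: [482.2, 11.5, 136.5]
ee_rot: [-179.9, 0.0, -93.5]
force: [0.4, -1.3, -0.9]
gripper_width: 45.4
```

servo_tool:
  motion: [15, 35, 0, 0, 0, 0, 0, 15, 35, 0, 0, 0, 0, 0, 15, 35, 0, 0, 0, 0, 0, 15, 35, 0, 0, 0, 0, 0, 15, 35, 0, 0, 0, 0, 0, 15, 35, 0, 0, 0, 0, 0, 15, 35, 0, 0, 0, 0, 0, 15, 31, 0, 0, 0, 0, 0, 0, 0, 0, 0, 0, 0, 0]

```text
time_s: 22.33
ee_pos: [604.1, 292.0, 135.6]
ee_rot: [-179.8, 0.3, -93.3]
force: [0.5, 0.1, -1.0]
gripper_width: 45.4
```

servo_tool:
  motion: [0, 0, 0, 0, 0, 0, 0, 0, 0, 0, 0, 0, 0, 0]

```text
time_s: 22.5
ee_pos: [601.2, 285.3, 135.4]
ee_rot: [180.0, -0.0, -93.5]
force: [-0.8, -0.1, -1.1]
gripper_width: 45.5
```

```bash
python3 jars.py 10 wrist side
```

```text
22.5 [601.2 285.3 135.4] [180.   -0.  -93.5] [-0.8 -0.1 -1.1] 45.5
wrist
side
[322. 156.] 129 ztop 73.3 [ 562.1 -340.7] [42.7 51.2]
[366. 158.] 126 ztop 73.2 [ 421.9 -342.5] [42.5 44.4]
```

View pics/wrist10.png

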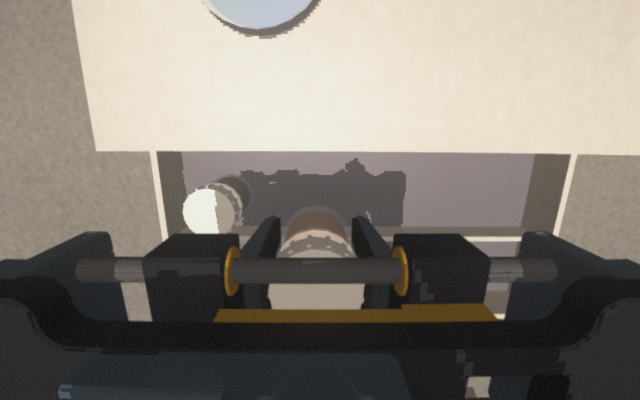

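servo_tool:
  motion: [1, 1, -35, 0, 0, 0, 0, 0, 0, -35, 0, 0, 0, 0, 0, 0, -25, 0, 0, 0, 0, 0, 0, -12, 0, 0, 0, 0, 0, 0, -4, 0, 0, 0, 0, 0, 0, 0, 0, 0, 0, 0]

```text
time_s: 23.1
ee_pos: [602.9, 285.6, 24.7]
ee_rot: [180.0, -0.0, -93.6]
force: [0.6, 0.2, -1.4]
gripper_width: 45.4
```

servo_tool:
  motion: [0, 0, -1.5, 0, 0, 0, 0, 0, 0, -1, 0, 0, 0, 0, 0, 0, 0, 0, 0, 0, 0]

```text
time_s: 23.35
ee_pos: [603.9, 286.8, 23.5]
ee_rot: [-179.8, 0.1, -93.5]
force: [-0.2, -0.7, 4.9]
gripper_width: 45.3
```

servo_tool:
  motion: [0, 0, 0, 0, 0, 0, 64, 0, 0, 0, 0, 0, 0, 64, 0, 0, 0, 0, 0, 0, 64, 0, 0, 30, 0, 0, 0, 64, 0, 0, 35, 0, 0, 0, 64, 0, 0, 35, 0, 0, 0, 64, -11, -37, 10, 0, 0, 0, 75, -11, -37, 0, 0, 0, 0, 75, -11, -37, 0, 0, 0, 0, 75, -11, -37, 0, 0, 0, 0, 75]

```text
time_s: 24.18
ee_pos: [558.1, 137.7, 132.0]
ee_rot: [-180.0, 0.0, -93.4]
force: [0.7, -0.3, -0.2]
gripper_width: 68.1
```

servo_tool:
  motion: [-11, -37, 0, 0, 0, 0, 75, -11, -37, 0, 0, 0, 0, 75, -11, -37, 0, 0, 0, 0, 75, -11, -37, 0, 0, 0, 0, 75, -11, -37, 0, 0, 0, 0, 75, -11, -37, 0, 0, 0, 0, 75, -11, -37, 0, 0, 0, 0, 75, -11, -37, 0, 0, 0, 0, 75, -11, -37, 0, 0, 0, 0, 75, -11, -37, 0, 0, 0, 0, 75]

```text
time_s: 25.02
ee_pos: [448.0, -232.8, 131.8]
ee_rot: [-180.0, -0.0, -93.5]
force: [0.7, -0.7, -0.5]
gripper_width: 68.5
```

servo_tool:
  motion: [-11, -37, 0, 0, 0, 0, 75, -11, -37, 0, 0, 0, 0, 75, 0, 0, 0, 0, 0, 0, 75, 0, 0, 0, 0, 0, 0, 75]

```text
time_s: 25.35
ee_pos: [426.1, -306.7, 131.5]
ee_rot: [180.0, 0.0, -93.7]
force: [-0.1, 0.6, -0.3]
gripper_width: 68.3
```

```bash
python3 jars.py 11 side wrist
```

```text
25.35 [ 426.1 -306.7  131.5] [180.    0.  -93.7] [-0.1  0.6 -0.3] 68.3
side
[323. 156.] 112 ztop 73.8 [ 562.4 -341.6] [42.5 49.2]
F [282. 197.] 238 [ 684.5 -185.9] [ 53.8 176.3] 52.1
wrist
[350.  42.] 2925 ztop 72.8 [ 560.3 -340.8] [45.9 45.5]
[357. 209.] 1827 ztop 72.7 [ 419.8 -344.1] [45.2 45.9]
F [148.  14.] 333 [ 617.  -150.1] [10.9 31.5] 62.2
```

View pics/side11.png

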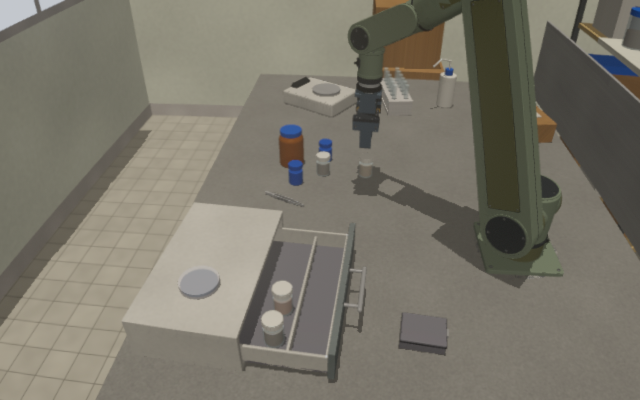

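View pics/wrist11.png

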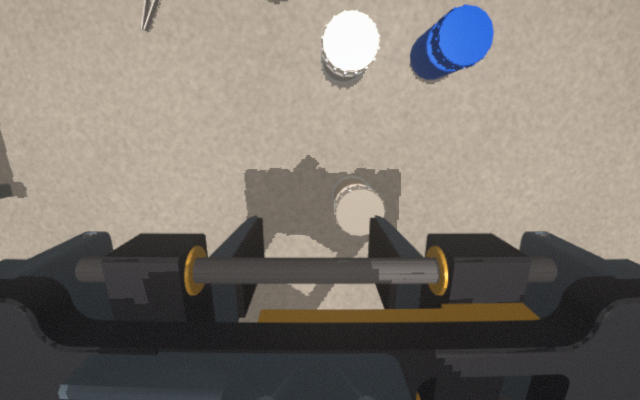

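servo_tool:
  motion: [-6.5, -37, 0, 0, 0, 0, 75, 0, 0, -35, 0, 0, 0, 75, 0, 0, -35, 0, 0, 0, 75, 0, 0, -35, 0, 0, 0, 75, 0, 0, -20, 0, 0, 0, 75, 0, 0, -6.5, 0, 0, 0, 75, 0, 0, 0, 0, 0, 0, 0, 0, 0, 0, 0, 0, 0, 0, 0, 0, 0, 0, 0, 0, 0, 0, 0, 0, 0, 0, 0, 0]

```text
time_s: 26.28
ee_pos: [421.7, -343.1, 2.0]
ee_rot: [-179.8, -0.2, -93.5]
force: [0.5, 0.9, 1.3]
gripper_width: 45.6
```

servo_tool:
  motion: [0, 0, 10, 0, 0, 0, 0, 0, 0, 30, 0, 0, 0, 0, 0, 0, 40, 0, 0, 0, 0, 0, 0, 40, 0, 0, 0, 0, 5.5, 30, 15, 0, 0, 0, 0, 11.4, 34, 0, 0, 0, 0, 0, 11.4, 34, 0, 0, 0, 0, 0, 11.4, 34, 0, 0, 0, 0, 0, 11.4, 34, 0, 0, 0, 0, 0, 11.4, 34, 0, 0, 0, 0, 0]

```text
time_s: 27.12
ee_pos: [483.0, -140.7, 136.7]
ee_rot: [-179.9, -0.0, -93.5]
force: [-0.2, 0.6, -2.0]
gripper_width: 45.5
```

servo_tool:
  motion: [11.4, 34, 0, 0, 0, 0, 0, 11.4, 34, 0, 0, 0, 0, 0, 11.4, 34, 0, 0, 0, 0, 0, 11.4, 34, 0, 0, 0, 0, 0, 11.4, 34, 0, 0, 0, 0, 0, 11.4, 34, 0, 0, 0, 0, 0, 11.4, 34, 0, 0, 0, 0, 0, 11.4, 34, 0, 0, 0, 0, 0, 11.4, 34, 0, 0, 0, 0, 0, 11.4, 34, 0, 0, 0, 0, 0]

```text
time_s: 27.95
ee_pos: [596.9, 199.5, 136.7]
ee_rot: [-179.9, 0.0, -93.5]
force: [0.1, -0.1, -1.0]
gripper_width: 45.3
```

servo_tool:
  motion: [0, 0, 0, 0, 0, 0, 0, 0, 0, 0, 0, 0, 0, 0, 0, 0, 0, 0, 0, 0, 0]

```text
time_s: 28.2
ee_pos: [596.3, 197.3, 135.8]
ee_rot: [180.0, -0.0, -93.5]
force: [-0.4, -0.2, -1.7]
gripper_width: 45.8
```

```bash
python3 jars.py 12 wrist side
```

```text
28.2 [596.3 197.3 135.8] [180.   -0.  -93.5] [-0.4 -0.2 -1.7] 45.8
wrist
F [625. 138.] 739 [ 638.2 -158.8] [15.7 76. ] 68.5
side
[322. 156.] 119 ztop 73.6 [ 562.5 -338.2] [43.3 47.9]
F [264. 194.] 26 [ 734.2 -184.7] [29.9 24.7] 65.5
```

View pics/wrist12.png

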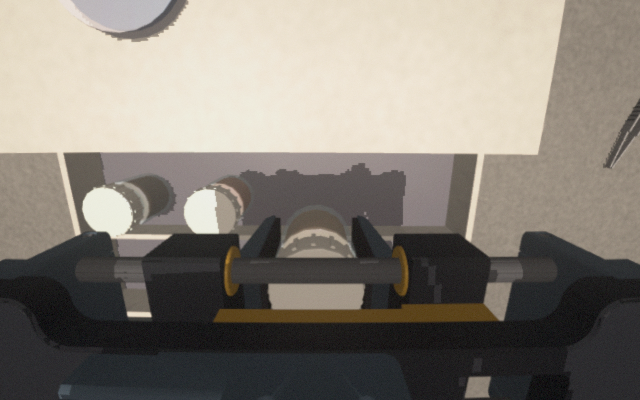

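servo_tool:
  motion: [0, 0, -35, 0, 0, 0, 0, 0, 0, -35, 0, 0, 0, 0, 0, 0, -25, 0, 0, 0, 0, 0, 0, -12, 0, 0, 0, 0, 0, 0, -4, 0, 0, 0, 0, 0, 0, 0, 0, 0, 0, 0]

```text
time_s: 28.8
ee_pos: [597.1, 196.5, 24.7]
ee_rot: [-180.0, -0.0, -93.6]
force: [0.5, -0.1, -1.2]
gripper_width: 45.6
```

servo_tool:
  motion: [0, 0, -1.5, 0, 0, 0, 0, 0, 0, -1, 0, 0, 0, 0, 0, 0, 0, 0, 0, 0, 0]

```text
time_s: 29.05
ee_pos: [597.9, 197.5, 23.7]
ee_rot: [-179.8, 0.0, -93.5]
force: [-0.4, -1.0, 4.3]
gripper_width: 45.6
```

servo_tool:
  motion: [0, 0, 0, 0, 0, 0, 64, 0, 0, 0, 0, 0, 0, 64, 0, 0, 0, 0, 0, 0, 64, 0, 0, 30, 0, 0, 0, 64, 0, 0, 35, 0, 0, 0, 64, 0, 0, 35, 0, 0, 0, 64, -2.4, -36, 10, 0, 0, 0, 75, -2.4, -36, 0, 0, 0, 0, 75, -2.4, -36, 0, 0, 0, 0, 75, -2.4, -36, 0, 0, 0, 0, 75]

```text
time_s: 29.88
ee_pos: [587.0, 52.7, 132.1]
ee_rot: [-179.9, 0.0, -93.4]
force: [0.4, 0.4, 0.7]
gripper_width: 68.4
```

servo_tool:
  motion: [-2.4, -36, 0, 0, 0, 0, 75, -2.4, -36, 0, 0, 0, 0, 75, -2.4, -36, 0, 0, 0, 0, 75, -2.4, -36, 0, 0, 0, 0, 75, -2.4, -36, 0, 0, 0, 0, 75, -2.4, -36, 0, 0, 0, 0, 75, -2.4, -36, 0, 0, 0, 0, 75, -2.4, -36, 0, 0, 0, 0, 75, -2.4, -36, 0, 0, 0, 0, 75, -2.4, -36, 0, 0, 0, 0, 75]

```text
time_s: 30.72
ee_pos: [562.8, -307.8, 131.6]
ee_rot: [-180.0, 0.0, -93.5]
force: [1.0, 0.3, 0.8]
gripper_width: 68.4
```

servo_tool:
  motion: [0, 0, 0, 0, 0, 0, 75, 0, 0, 0, 0, 0, 0, 75, 0, 0, 0, 0, 0, 0, 75]

```text
time_s: 30.97
ee_pos: [563.0, -305.7, 131.3]
ee_rot: [180.0, 0.1, -93.5]
force: [-0.1, -0.7, -0.1]
gripper_width: 68.1
```

```bash
python3 jars.py 13 side wrist
```

```text
30.9667 [ 563.  -305.7  131.3] [ 1.80e+02  1.00e-01 -9.35e+01] [-0.1 -0.7 -0.1] 68.1
side
F [295. 184.] 26 [ 640.3 -252.7] [13.1 34.6] 56.6
F [283. 198.] 221 [ 668.9 -170.7] [ 59.9 139.1] 66.1
wrist
[354. 205.] 1952 ztop 72.7 [ 560.5 -340.2] [45.5 45.9]
F [187.  95.] 1440 [ 667.1 -173.5] [ 15.5 140. ] 65.7
```

View pics/side13.png

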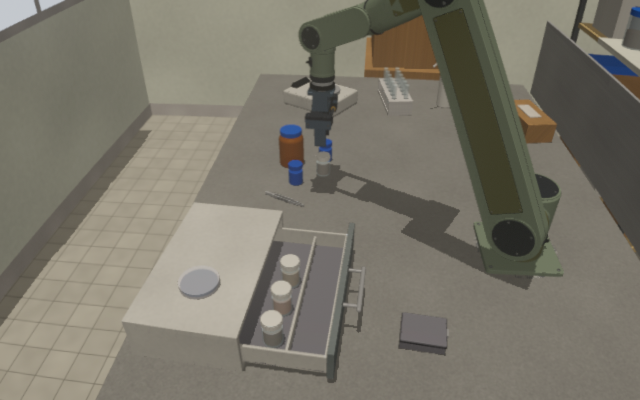

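View pics/wrist13.png

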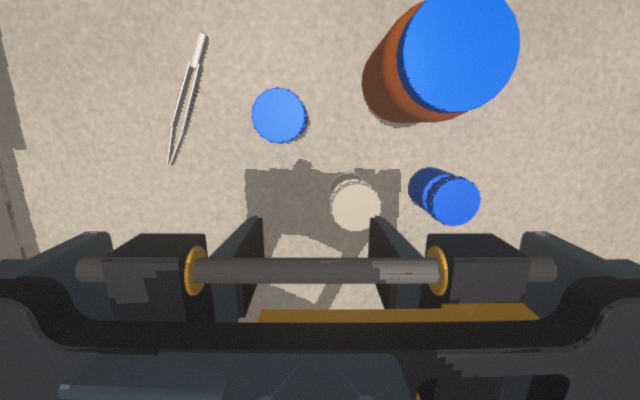

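servo_tool:
  motion: [-2, -35, 0, 0, 0, 0, 75, 0, 0, -35, 0, 0, 0, 75, 0, 0, -35, 0, 0, 0, 75, 0, 0, -35, 0, 0, 0, 75, 0, 0, -20, 0, 0, 0, 75, 0, 0, -6.5, 0, 0, 0, 75, 0, 0, 0, 0, 0, 0, 0, 0, 0, 0, 0, 0, 0, 0, 0, 0, 0, 0, 0, 0, 0, 0, 0, 0, 0, 0, 0, 0]

```text
time_s: 31.9
ee_pos: [562.7, -341.8, 2.4]
ee_rot: [-179.8, -0.1, -93.5]
force: [0.3, 0.5, 1.4]
gripper_width: 45.6
```

servo_tool:
  motion: [0, 0, 10, 0, 0, 0, 0, 0, 0, 30, 0, 0, 0, 0, 0, 0, 40, 0, 0, 0, 0, 0, 0, 40, 0, 0, 0, 0, 2, 27, 15, 0, 0, 0, 0, 2.3, 35, 0, 0, 0, 0, 0, 2.3, 35, 0, 0, 0, 0, 0, 2.3, 35, 0, 0, 0, 0, 0, 2.3, 35, 0, 0, 0, 0, 0, 2.3, 35, 0, 0, 0, 0, 0]

```text
time_s: 32.73
ee_pos: [574.6, -137.8, 136.8]
ee_rot: [-179.9, -0.0, -93.5]
force: [0.1, 1.0, -1.1]
gripper_width: 45.5
```

servo_tool:
  motion: [2.3, 35, 0, 0, 0, 0, 0, 2.3, 35, 0, 0, 0, 0, 0, 2.3, 35, 0, 0, 0, 0, 0, 2.3, 35, 0, 0, 0, 0, 0, 2.3, 35, 0, 0, 0, 0, 0, 2.3, 35, 0, 0, 0, 0, 0, 2.3, 35, 0, 0, 0, 0, 0, 0, 0, 0, 0, 0, 0, 0, 0, 0, 0, 0, 0, 0, 0, 0, 0, 0, 0, 0, 0, 0]

```text
time_s: 33.57
ee_pos: [590.7, 105.4, 136.0]
ee_rot: [-180.0, -0.0, -93.5]
force: [0.4, -1.2, -1.7]
gripper_width: 45.3
```

```bash
python3 jars.py 14 wrist
```

```text
33.5667 [590.7 105.4 136. ] [-180.    -0.   -93.5] [ 0.4 -1.2 -1.7] 45.3
wrist
F [569. 103.] 1849 [ 667.1 -172.9] [ 16.  142.1] 65.0
F [635. 126.] 230 [ 643.8 -256.8] [28.4  8.2] 0.8
```

View pics/wrist14.png

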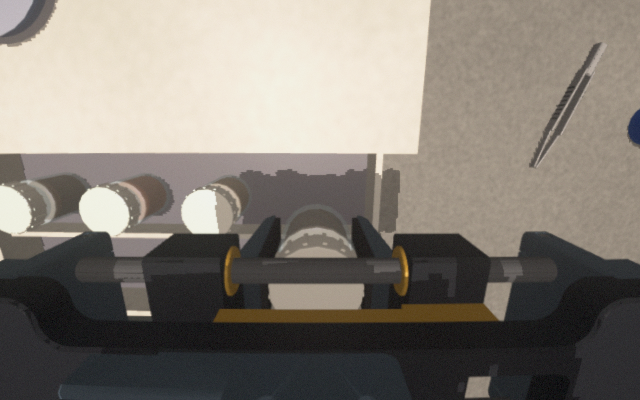

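servo_tool:
  motion: [0, 1, -35, 0, 0, 0, 0, 0, 0, -35, 0, 0, 0, 0, 0, 0, -25, 0, 0, 0, 0, 0, 0, -12, 0, 0, 0, 0, 0, 0, -4, 0, 0, 0, 0, 0, 0, 0, 0, 0, 0, 0]

```text
time_s: 34.12
ee_pos: [591.1, 104.8, 24.3]
ee_rot: [-180.0, -0.0, -93.6]
force: [-0.4, -0.3, -1.4]
gripper_width: 46.1
```

servo_tool:
  motion: [0, 0, -1.5, 0, 0, 0, 0, 0, 0, -1, 0, 0, 0, 0, 0, 0, 0, 0, 0, 0, 0]

```text
time_s: 34.37
ee_pos: [591.8, 105.2, 23.7]
ee_rot: [-179.9, -0.0, -93.6]
force: [-0.7, -1.8, 7.7]
gripper_width: 45.7
```

servo_tool:
  motion: [0, 0, 0, 0, 0, 0, 64, 0, 0, 0, 0, 0, 0, 64, 0, 0, 0, 0, 0, 0, 64, 0, 0, 30, 0, 0, 0, 64, 0, 0, 35, 0, 0, 0, 64, 0, 0, 35, 0, 0, 0, 64, 8, -31, 10, 0, 0, 0, 44, 8, -31, 0, 0, 0, 0, 44, 8, -31, 0, 0, 0, 0, 44, 8, -31, 0, 0, 0, 0, 44]

```text
time_s: 35.2
ee_pos: [623.0, -18.4, 132.1]
ee_rot: [-180.0, 0.0, -93.5]
force: [-0.1, -0.6, 0.3]
gripper_width: 40.4
```

servo_tool:
  motion: [8, -31, 0, 0, 0, -0.09, 44, 8, -31, 0, 0, 0, -0.09, 44, 8, -31, 0, 0, 0, -0.09, 44, 9, -31, 0, 0, 0, -0.093, 44, 9, -30, 0, 0, 0, 0, 44, 0, 0, 0, 0, 0, 0, 44, 0, 0, 0, 0, 0, 0, 44]

```text
time_s: 35.78
ee_pos: [664.6, -172.8, 130.9]
ee_rot: [179.9, 0.0, -114.5]
force: [0.4, 1.3, -0.1]
gripper_width: 40.2
```

```bash
python3 jars.py 15 wrist side scene
```

```text
35.7833 [ 664.6 -172.8  130.9] [ 179.9    0.  -114.5] [ 0.4  1.3 -0.1] 40.2
wrist
F [315. 178.] 717 [ 667.4 -173.1] [ 13.7 140.4] 65.4
F [391. 172.] 49 [ 648.9 -256.7] [ 2.5 19.9] 78.2
side
F [260. 186.] 25 [ 754.4 -232.2] [17.2 55.2] 6.4
F [295. 186.] 73 [ 643.8 -238.3] [47.2 53.5] 16.1
F [284. 199.] 209 [ 665.3 -167.8] [ 38.1 147.1] 53.6
scene
F [329. 267.] 258 [ 675.5 -176.2] [ 44.4 154.1] 52.3
F [363. 272.] 97 [ 762.  -148.1] [36.4 71.9] 16.9
F [377. 269.] 54 [ 787.5 -114.9] [19.3 42.3] 0.2
F [350. 280.] 40 [ 754.1 -188. ] [24.2 47.6] 48.3
```

View pics/wrist15.png

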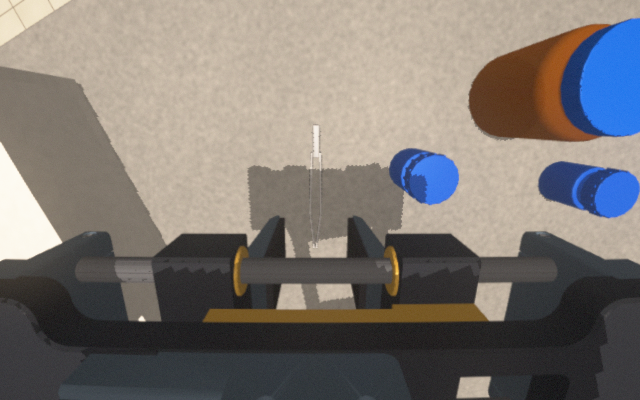

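View pics/side15.png

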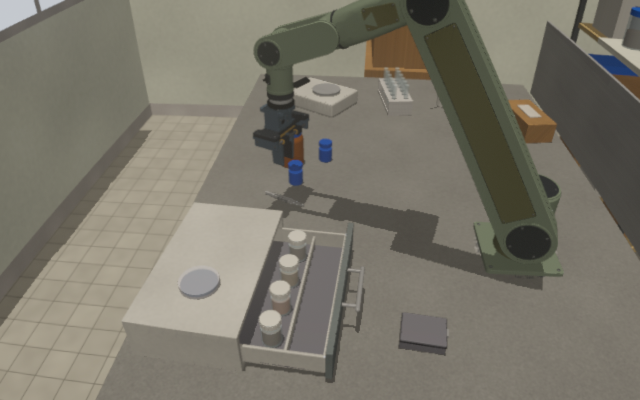

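servo_tool:
  motion: [2.5, -0.5, -35, 0, 0, 0, 44, 0, 0, -35, 0, 0, 0, 44, 0, 0, -35, 0, 0, 0, 44, 0, 0, -22, 0, 0, 0, 44, 0, 0, -10, 0, 0, 0, 44, 0, 0, -4, 0, 0, 0, 44, 0, 0, 0, 0, 0, 0, 44]

```text
time_s: 36.52
ee_pos: [667.5, -170.9, -9.2]
ee_rot: [180.0, -0.0, -114.2]
force: [0.4, 0.2, -0.6]
gripper_width: 40.3
```

servo_tool:
  motion: [0, 0, -2.5, 0, 0, 0, 44, 0, 0, 0, 0, 0, 0, 0, 0, 0, 0, 0, 0, 0, 0, 0, 0, 0, 0, 0, 0, 0, 0, 0, 0, 0, 0, 0, 0, 0, 0, 0, 0, 0, 0, 0]
  newtons: 20

```text
time_s: 37.02
ee_pos: [667.6, -172.0, -11.1]
ee_rot: [-179.9, -0.0, -114.3]
force: [-0.5, -0.0, 2.5]
gripper_width: 13.7
```

servo_tool:
  motion: [0, 0, 10, 0, 0, 0, 0, 0, 0, 30, 0, 0, 0, 0, 0, 0, 40, 0, 0, 0, 0, 0, 0, 40, 0, 0, 0, 0, -9, 26, 10, 0, 0, 0.12, 0, -9, 26, 0, 0, 0, 0.12, 0, -9, 26, 0, 0, 0, 0.12, 0, -9, 26, 0, 0, 0, 0.12, 0, -9, 26, 0, 0, 0, 0.12, 0, -9, 26, 0, 0, 0, 0.12, 0]

```text
time_s: 37.85
ee_pos: [612.7, -14.6, 119.0]
ee_rot: [-180.0, -0.0, -72.7]
force: [0.7, -0.1, -0.7]
gripper_width: 13.8
```

servo_tool:
  motion: [-9, 26, 0, 0, 0, 0.12, 0, -9, 26, 0, 0, 0, 0.12, 0, -9, 26, 0, 0, 0, 0.12, 0, -9, 26, 0, 0, 0, 0.12, 0, -9, 26, 0, 0, 0, 0.12, 0, -10, 27, 0, 0, 0, 0.12, 0, -10, 27, 0, 0, 0, 0.12, 0, -10, 27, 0, 0, 0, 0.12, 0, -10, 26, 0, 0, 0, 0.12, 0, -10, 26, 0, 0, 0, 0.12, 0]

```text
time_s: 38.68
ee_pos: [517.7, 248.5, 119.0]
ee_rot: [-180.0, -0.0, -4.0]
force: [0.1, 0.4, -1.4]
gripper_width: 13.6
```

servo_tool:
  motion: [0, 0, 0, 0, 0, 0.01, 0, 0, 0, 0, 0, 0, 0, 0, 0, 0, 0, 0, 0, 0, 0]

```text
time_s: 38.93
ee_pos: [518.4, 247.0, 118.6]
ee_rot: [180.0, -0.0, -3.8]
force: [0.7, 0.5, -0.9]
gripper_width: 13.8
```

```bash
python3 jars.py 16 wrist side
```

```text
38.9333 [518.4 247.  118.6] [180.   -0.   -3.8] [ 0.7  0.5 -0.9] 13.8
wrist
side
F [295. 185.] 50 [ 638.3 -246.6] [21.2 55.1] 50.4
```

View pics/wrist16.png

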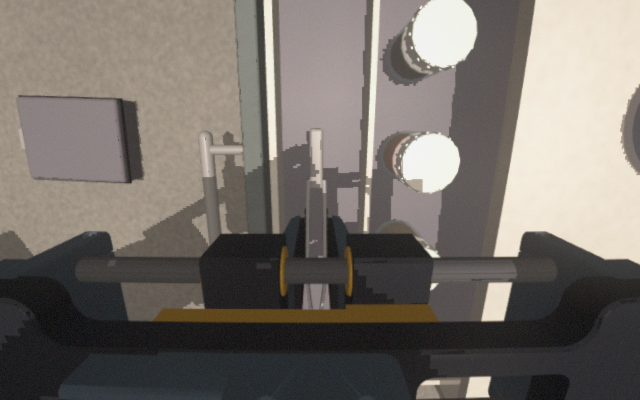

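View pics/side16.png

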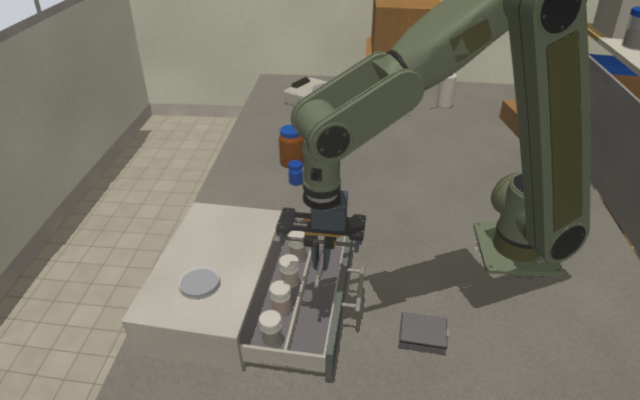

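servo_tool:
  motion: [0, 0, -30, 0, 0, 0, 0, 0, 0, -30, 0, 0, 0, 0, 0, 0, -25, 0, 0, 0, 0, 0, 0, -14, 0, 0, 0, 0, 0, 0, -4, 0, 0, 0, 0, 0, 0, 0, 0, 0, 0, 0]

```text
time_s: 39.53
ee_pos: [518.0, 246.1, 14.2]
ee_rot: [179.9, 0.1, -3.8]
force: [-0.1, 0.5, -0.1]
gripper_width: 13.6
```

servo_tool:
  motion: [0, 0, -2, 0, 0, 0, 0, 0, 0, -1.5, 0, 0, 0, 0, 0, 0, 0, 0, 0, 0, 0]

```text
time_s: 39.78
ee_pos: [519.0, 247.4, 12.6]
ee_rot: [-179.9, -0.1, -3.7]
force: [-0.7, 0.1, -1.2]
gripper_width: 13.6
```

servo_tool:
  motion: [0, 0, -1, 0, 0, 0, 0, 0, 0, 0, 0, 0, 0, 0]

```text
time_s: 39.95
ee_pos: [518.6, 247.4, 11.2]
ee_rot: [-180.0, -0.1, -3.7]
force: [0.4, 0.3, 0.1]
gripper_width: 13.8
```

servo_tool:
  motion: [0, 0, -1, 0, 0, 0, 0, 0, 0, 0, 0, 0, 0, 0]

```text
time_s: 40.12
ee_pos: [518.9, 247.4, 10.9]
ee_rot: [-180.0, -0.1, -3.7]
force: [-1.0, -0.8, 5.9]
gripper_width: 14.1
```

servo_tool:
  motion: [0, 0, 0, 0, 0, 0, 38, 0, 0, 0, 0, 0, 0, 38, 0, 0, 0, 0, 0, 0, 38, 0, 0, 20, 0, 0, 0, 38, 0, 0, 35, 0, 0, 0, 38, 0, 0, 35, 0, 0, 0, 38, -35, 2, 25, 0, 0, 0, 29, -35, 2, 0, 0, 0, 0, 29, 0, 0, 0, 0, 0, 0, 29, 0, 0, 0, 0, 0, 0, 29]

```text
time_s: 40.95
ee_pos: [448.1, 251.1, 124.2]
ee_rot: [-180.0, -0.0, -3.6]
force: [0.4, -0.4, 0.4]
gripper_width: 26.4
```

```bash
python3 jars.py 17 wrist side scene
python3 - <<'E'
from h import *
f=pickle.load(open('pics/side17.pkl','rb')); cv2.imwrite('pics/side17c.png',cv2.resize(f['image'][210:380,220:390,::-1],None,fx=3.4,fy=3.4))
E
```

```text
40.95 [448.1 251.1 124.2] [-180.    -0.    -3.6] [ 0.4 -0.4  0.4] 26.4
wrist
side
F [286. 202.] 38 [ 657.9 -170.2] [65.8 27.8] 77.5
scene
F [373. 268.] 113 [ 773.9 -116.2] [55.8 40.2] 81.3
F [353. 276.] 87 [ 748.5 -171.3] [42.7 39.7] 28.5
F [334. 282.] 111 [ 722.7 -215.7] [62.9 59.5] 38.5
F [321. 279.] 31 [ 689.7 -230.7] [19.6 18. ] 27.4
F [354. 292.] 32 [ 784.9 -219.3] [27.4 15.1] 36.1
```

View pics/wrist17.png

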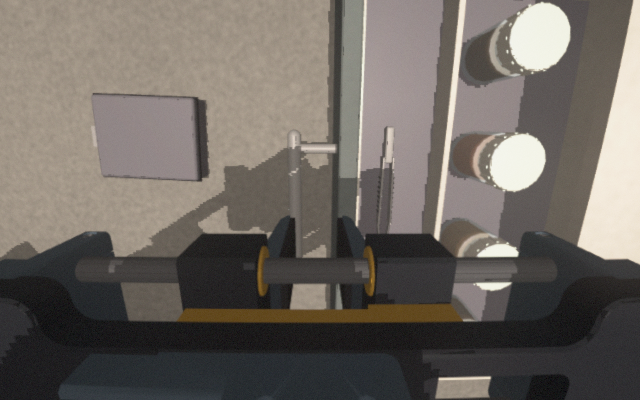

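View pics/side17c.png

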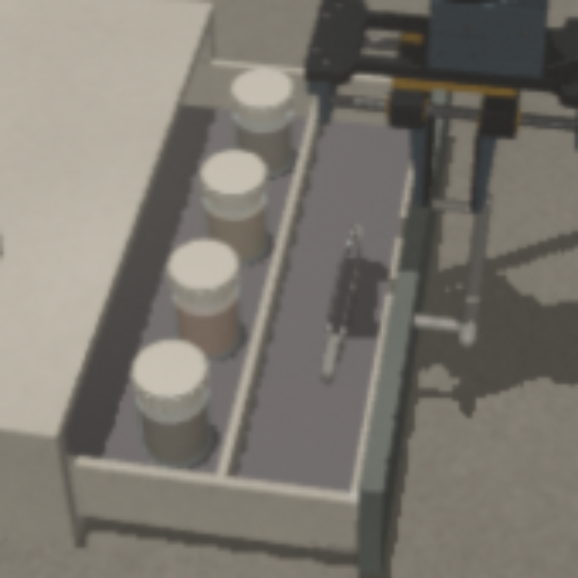

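View pics/scene17.png

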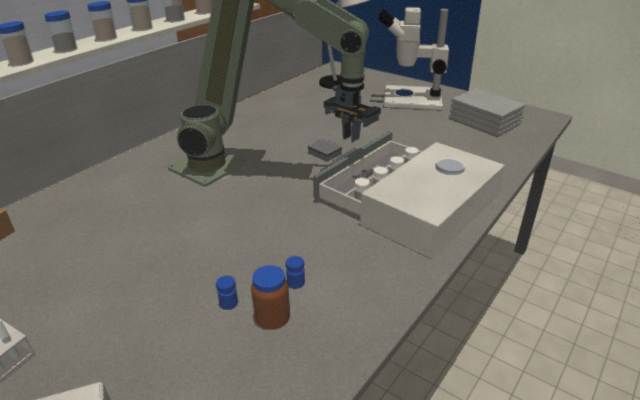

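All four jars stand in the bay and the forceps lie in the tray. I check the lid heights and the bar position.

Run:
```python
from h import *
f=pickle.load(open('pics/side17.pkl','rb')); C=cloud(f)
for p in [(262,88),(233,170),(203,262),(170,365),(345,290),(352,240),(330,365)]:
    u=int(220+p[0]/3.4);v=int(210+p[1]/3.4); print(p,np.nanmedian(C[v-1:v+2,u-1:u+2].reshape(-1,3),0).round(1))
f=pickle.load(open('pics/wrist17.pkl','rb')); C=cloud(f)
for p in [(538,35),(516,162),(490,265),(388,150),(385,190)]: print(p,np.nanmedian(C[p[1]-2:p[1]+3,p[0]-1:p[0]+2].reshape(-1,3),0).round(1))
print('bar',onplane(f,[(294,135),(296,205)],77).round(1).tolist())
```

```text
(262, 88) [590.5 102.4  94. ]
(233, 170) [600.1 198.1  94.7]
(203, 262) [607.  286.9  94. ]
(170, 365) [612.7 374.6  93.6]
(345, 290) [518.7 234.5  21.8]
(352, 240) [517.5 189.8  26. ]
(330, 365) [521.2 310.8  32.6]
(538, 35) [611.1 377.1  93.8]
(516, 162) [604.8 288.2  94.4]
(490, 265) [501.6 281.  232.3]
(388, 150) [520.  296.9  33.1]
(385, 190) [519.6 254.6  22.2]
bar [[433.7, 318.0, 77.0], [430.6, 259.7, 77.0]]
```

servo_tool:
  motion: [-18, 2, 0, 0, 0, 0, 29, 0, 0, 0, 0, 0, 0, 29, 0, 0, -30, 0, 0, 0, 29, 0, 0, -30, 0, 0, 0, 29, 0, 0, -22.5, 0, 0, 0, 29, 0, 0, 0, 0, 0, 0, 29, 0, 0, 0, 0, 0, 0, 0, 0, 0, 0, 0, 0, 0, 0, 0, 0, 0, 0, 0, 0, 0, 0, 0, 0, 0, 0, 0, 0]
  newtons: 15

```text
time_s: 41.93
ee_pos: [432.4, 253.6, 42.4]
ee_rot: [-179.9, -0.1, -3.7]
force: [0.7, 0.7, -0.9]
gripper_width: 10.5
```

servo_tool:
  motion: [3, -0.2, 0, 0, 0, 0, 0, 6, -0.4, 0, 0, 0, 0, 0, 9, -0.6, 0, 0, 0, 0, 0, 10, -0.7, 0, 0, 0, 0, 0, 10, -0.7, 0, 0, 0, 0, 0, 10, -0.7, 0, 0, 0, 0, 0, 10, -0.7, 0, 0, 0, 0, 0, 10, -0.7, 0, 0, 0, 0, 0, 10, -0.7, 0, 0, 0, 0, 0, 10, -0.7, 0, 0, 0, 0, 0]

```text
time_s: 42.77
ee_pos: [522.0, 247.6, 42.3]
ee_rot: [-179.9, -0.2, -3.8]
force: [-0.8, 3.4, 5.6]
gripper_width: 10.6
```

servo_tool:
  motion: [10, -0.7, 0, 0, 0, 0, 0, 10, -0.7, 0, 0, 0, 0, 0, 10, -0.7, 0, 0, 0, 0, 0, 10, -0.7, 0, 0, 0, 0, 0, 10, -0.7, 0, 0, 0, 0, 0, 8, -0.5, 0, 0, 0, 0, 0, 6, -0.4, 0, 0, 0, 0, 0, 4, -0.3, 0, 0, 0, 0, 0, 0, 0, 0, 0, 0, 0, 0]

```text
time_s: 43.52
ee_pos: [591.1, 243.1, 42.4]
ee_rot: [-179.8, -0.3, -3.8]
force: [3.1, 4.0, 4.8]
gripper_width: 10.4
```

servo_tool:
  motion: [4, -0.3, 0, 0, 0, 0, 0, 4, -0.3, 0, 0, 0, 0, 0, 4, -0.3, 0, 0, 0, 0, 0, 0, 0, 0, 0, 0, 0, 0]

```text
time_s: 43.85
ee_pos: [601.9, 242.4, 42.3]
ee_rot: [-179.9, -0.2, -3.7]
force: [0.9, 4.2, 5.3]
gripper_width: 10.6
```

servo_tool:
  motion: [2, -0.1, 0, 0, 0, 0, 0, 2, -0.1, 0, 0, 0, 0, 0, 0, 0, 0, 0, 0, 0, 0]

```text
time_s: 44.1
ee_pos: [603.0, 242.2, 42.3]
ee_rot: [-179.9, 0.1, -3.8]
force: [-5.1, 4.5, 9.0]
gripper_width: 10.8
```

servo_tool:
  motion: [2, -0.1, 0, 0, 0, 0, 0, 0, 0, 0, 0, 0, 0, 0]

```text
time_s: 44.27
ee_pos: [602.9, 242.2, 42.3]
ee_rot: [-179.9, 0.3, -3.8]
force: [-9.8, 5.3, 10.2]
gripper_width: 10.3
```

servo_tool:
  motion: [2, -0.1, 0, 0, 0, 0, 0, 0, 0, 0, 0, 0, 0, 0, 0, 0, 0, 0, 0, 0, 0]

```text
time_s: 44.52
ee_pos: [602.8, 242.2, 42.2]
ee_rot: [-180.0, 0.6, -3.8]
force: [-12.6, 5.4, 13.6]
gripper_width: 10.3
```

servo_tool:
  motion: [0, 0, 0, 0, 0, 0, 29, 0, 0, 0, 0, 0, 0, 29, 0, 0, 0, 0, 0, 0, 29]

```text
time_s: 44.77
ee_pos: [607.8, 240.3, 40.8]
ee_rot: [179.9, -0.0, -3.7]
force: [0.2, 0.4, 0.5]
gripper_width: 25.8
```

servo_tool:
  motion: [-4, 0.3, 0, 0, 0, 0, 29, 0, 0, 0, 0, 0, 0, 29, 0, 0, 25, 0, 0, 0, 29, 0, 0, 40, 0, 0, 0, 29, 0, 0, 40, 0, 0, 0, 29, -30, 0, 20, 0, 0, 0, 29, -40, 0, 0, 0, 0, 0, 29, -40, 0, 0, 0, 0, 0, 29, -40, 0, 0, 0, 0, 0, 29, 0, 0, 0, 0, 0, 0, 29]

```text
time_s: 45.6
ee_pos: [445.2, 239.4, 165.5]
ee_rot: [179.8, 0.4, -3.6]
force: [-0.3, -0.7, 0.1]
gripper_width: 26.4
```

servo_tool:
  motion: [0, -35, 20, 0, 0, 0, 29, 0, -35, 0, 0, 0, 0, 29, 0, -35, 0, 0, 0, 0, 29, 0, -35, 0, 0, 0, 0, 29, 0, -35, 0, 0, 0, 0, 29, 0, 0, 0, 0, 0, 0, 29, 0, 0, 0, 0, 0, 0, 29]

```text
time_s: 46.18
ee_pos: [453.6, 64.8, 186.4]
ee_rot: [-180.0, -0.0, -3.9]
force: [0.1, 0.6, 0.4]
gripper_width: 26.6
```

```bash
python3 jars.py 18 wrist side scene
python3 - <<'E'
from h import *
f=pickle.load(open('pics/side18.pkl','rb')); cv2.imwrite('pics/side18c.png',cv2.resize(f['image'][190:370,120:320,::-1],None,fx=3.3,fy=3.3))
C=cloud(f)
m=(C[...,0]>560)&(C[...,0]<660)&(C[...,1]>190)&(C[...,1]<300)&(C[...,2]>70)&(C[...,2]<85)
P=C[m]; print('bar', np.median(P[P[:,0]<615],0).round(1))
E
```

```text
46.1833 [453.6  64.8 186.4] [-180.    -0.    -3.9] [0.1 0.6 0.4] 26.6
wrist
side
F [293. 184.] 30 [ 652.4 -253.2] [30.1 20.7] 48.9
F [264. 197.] 25 [ 733. -182.] [38.9 25.9] 27.4
scene
F [362. 277.] 176 [ 778. -154.] [125.5  53.9] 80.7
F [330. 276.] 51 [ 704.8 -208.6] [47.3 17. ] 50.9
F [312. 280.] 27 [ 673.7 -245.2] [35.7 19. ] 4.0
F [338. 288.] 33 [ 746.8 -232.6] [21.1 29.1] 56.4
bar [602.6 249.5  76.1]
```

View pics/side18c.png

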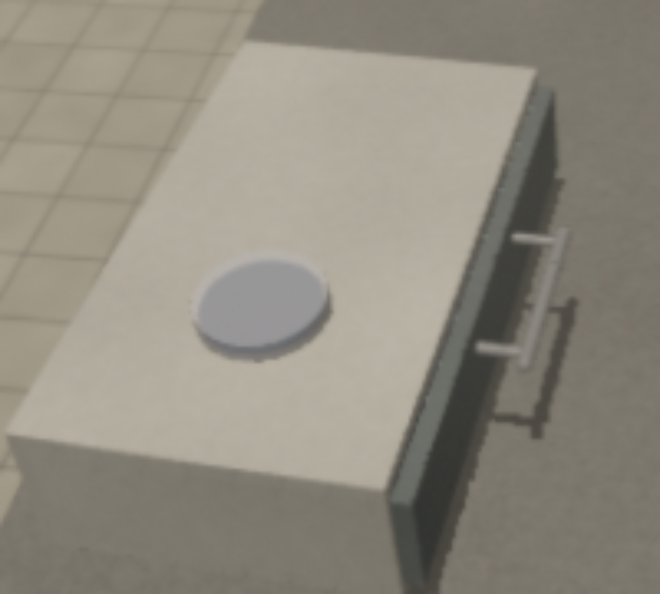

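View pics/wrist18.png

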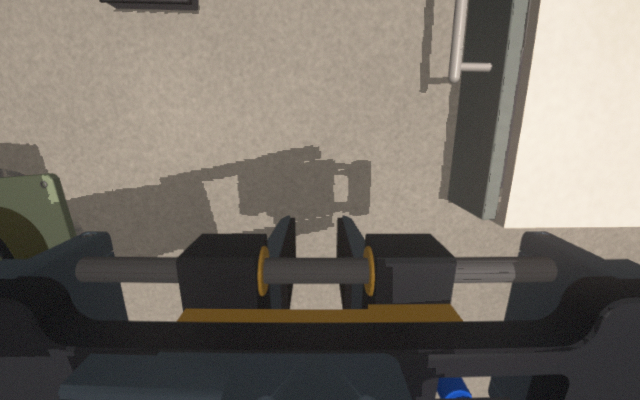

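View pics/scene18.png

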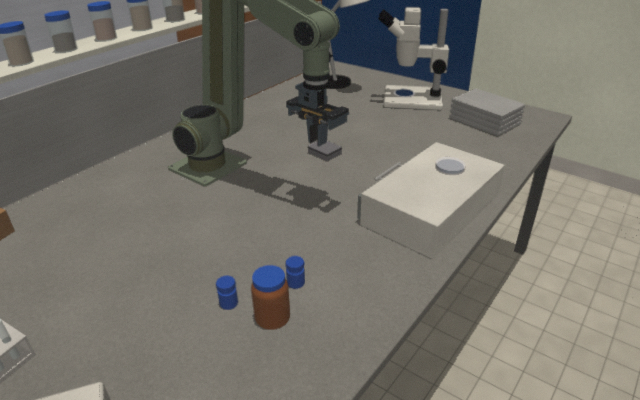

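The side view shows the drawer front flush against the unit. I check the travel independently by comparing the front's top edge (z≈96) between the fully-out and shut pictures.

Run:
```python
from h import *
th=np.radians(-3.8); ax=np.array([np.cos(th),np.sin(th)]); ay=np.array([-np.sin(th),np.cos(th)])
for n in ['side0','side4','side5','side7','side9','side13','side17','side18','w5','wrist17','wrist18']:
    f=pickle.load(open(f'pics/{n}.pkl','rb')); C=cloud(f); P=C.reshape(-1,3); P=P[np.isfinite(P[:,0])]
    X=P[:,:2]@ax; Y=P[:,:2]@ay
    m=(abs(P[:,2]-96)<2.5)&(X>380)&(X<650)&(Y>260)&(Y<420)&((Y>310)|(Y<230))
    col=f['image'].reshape(-1,3)[np.isfinite(C.reshape(-1,3)[:,0])].astype(int)
    m&=(col[:,1]>=col[:,0]-3)   # greenish-grey front
    if m.sum()>5: print(n,m.sum(),np.percentile(X[m],[5,50,95]).round(1))
```

```text
side0 244 [601.  607.6 614.6]
side4 242 [444.3 450.7 457.1]
side5 234 [441.7 448.  454.7]
side7 250 [441.9 448.2 454.7]
side9 253 [441.9 448.5 454.8]
side13 253 [445.3 451.6 458.3]
side17 234 [448.4 454.6 461.4]
side18 253 [620.3 626.7 633.9]
w5 6981 [439.9 446.2 452.9]
wrist17 6725 [447.4 566.7 601. ]
```

Front travel reads 178.7 ±1 mm in the pictures and 179.5 mm by the tool, against the stated 180. As a precaution I push once more on the bar with closed fingers.

servo_tool:
  motion: [18, 30, 0, 0, 0, 0, 0, 18, 30, 0, 0, 0, 0, 0, 18, 30, 0, 0, 0, 0, 0, 18, 30, 0, 0, 0, 0, 0, 18, 30, 0, 0, 0, 0, 0, 18, 28, 0, 0, 0, 0, 0, 0, 0, -35, 0, 0, 0, 0, 0, 0, -35, 0, 0, 0, 0, 0, 0, -35, 0, 0, 0, 0, 0, 0, -38, 0, 0, 0, 0]

```text
time_s: 47.17
ee_pos: [561.3, 246.8, 42.1]
ee_rot: [-180.0, -0.1, -3.5]
force: [1.0, 0.7, 0.1]
gripper_width: 0.4
```

servo_tool:
  motion: [0, 0, 0, 0, 0, 0, 0, 6, -0.4, 0, 0, 0, 0, 0, 6, -0.4, 0, 0, 0, 0, 0, 3, -0.2, 0, 0, 0, 0, 0, 2, 0, 0, 0, 0, 0, 0, 0, 0, 0, 0, 0, 0, 0]

```text
time_s: 47.67
ee_pos: [580.3, 243.8, 45.4]
ee_rot: [-179.9, -0.2, -3.7]
force: [0.5, -0.2, 0.1]
gripper_width: 0.7
```

servo_tool:
  motion: [2, 0, 0, 0, 0, 0, 0, 2, 0, 0, 0, 0, 0, 0, 0, 0, 0, 0, 0, 0, 0]

```text
time_s: 47.92
ee_pos: [582.9, 243.4, 43.8]
ee_rot: [-180.0, -0.1, -3.7]
force: [0.3, 0.2, -0.2]
gripper_width: 0.4
```

servo_tool:
  motion: [2, 0, 0, 0, 0, 0, 0, 2, 0, 0, 0, 0, 0, 0, 0, 0, 0, 0, 0, 0, 0]

```text
time_s: 48.17
ee_pos: [586.9, 243.4, 43.4]
ee_rot: [-180.0, -0.0, -3.7]
force: [-0.5, 0.4, -0.1]
gripper_width: 0.4
```

servo_tool:
  motion: [2, 0, 0, 0, 0, 0, 0, 2, 0, 0, 0, 0, 0, 0, 0, 0, 0, 0, 0, 0, 0]

```text
time_s: 48.42
ee_pos: [587.1, 243.3, 43.2]
ee_rot: [179.9, 0.4, -3.8]
force: [-7.9, 1.4, 5.6]
gripper_width: 0.8
```

servo_tool:
  motion: [2, 0, 0, 0, 0, 0, 0, 2, 0, 0, 0, 0, 0, 0, 0, 0, 0, 0, 0, 0, 0]

```text
time_s: 48.67
ee_pos: [587.0, 243.3, 43.2]
ee_rot: [179.8, 0.9, -3.8]
force: [-16.8, 0.7, 12.4]
gripper_width: 0.1
```

servo_tool:
  motion: [-10, 0, 0, 0, 0, 0, 0, -25, 1, 0, 0, 0, 0, 0, -35, 2, 10, 0, 0, 0, 0, -35, 0, 35, 0, 0, 0, 0, -20, 0, 35, 0, 0, 0, 0, 0, -30, 35, 0, 0, 0, 0, 0, -35, 0, 0, 0, 0, 0, 0, -35, 0, 0, 0, 0, 0, 0, 0, 0, 0, 0, 0, 0, 0, 0, 0, 0, 0, 0, 0]

```text
time_s: 49.5
ee_pos: [475.1, 148.1, 149.8]
ee_rot: [-180.0, -0.1, -3.9]
force: [0.4, 0.4, 0.3]
gripper_width: 0.4
```

Run:
```python
from h import *
s=pose(); print(s['time_s'],s['ee_pos'].round(1),s['force'].round(1))
f=grab('side','side20')
C=cloud(f)
th=np.radians(-3.8); ax=np.array([np.cos(th),np.sin(th)]); ay=np.array([-np.sin(th),np.cos(th)])
P=C.reshape(-1,3); X=P[:,:2]@ax; Y=P[:,:2]@ay; col=f['image'].reshape(-1,3).astype(int)
m=(abs(P[:,2]-96)<2.5)&(X>380)&(X<650)&(Y>310)&(Y<420)&(col[:,1]>=col[:,0]-3)
print(m.sum(),np.percentile(X[m],[5,50,95]).round(1))
```

```text
49.5 [475.1 148.1 149.8] [0.4 0.4 0.3]
247 [620.3 626.8 633.9]
```

View pics/side20.png

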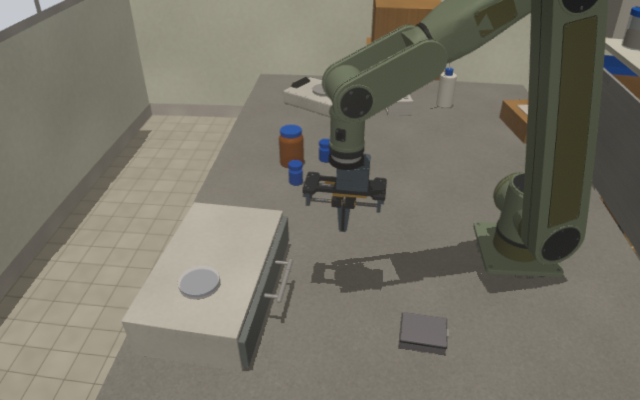

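The drawer is shut on its hard stop: a 17 N push did not move it and the front stays at 626.8. The stock jar, dish and slide box are where they were, and the arm is clear. I hand the job in.

```bash
python3 -c "
from workcell import env
print(env.job_done())"
```

```text
the job is handed in; nothing more can be done
None
```

The job is done and handed in at about 50 s of the 210 s allowed; no verdict was reported. I pulled the drawer fully out and pressed all four white lids to their hard stops. I then stood the four jars in the rear compartment, laid the forceps flat in the front one, and shut the drawer.

**Last checks in the drawer, before shutting:**
- The lid tops read 93.6–94.7 mm, where 94 mm means fully home.
- The forceps' top read about 33 mm, so they lay flat on the tray floor.

**After shutting:** a 17 N push did not move the drawer, and its front sits flush with the unit. The big storage jar, dish and slide box looked unmoved.

**What disagreed or failed:**
- **Fingertips:** they measured about 13 mm above the reported TCP, where 19 mm below it was stated. My first grasp of the handle closed above the bar because of this; I corrected for it afterwards.
- **Drawer travel:** it read 178.7 mm in the pictures and about 179.5 mm by the tool, against the stated 180 mm.
- **Drawer drift:** it crept in by roughly 6–7 mm while I was loading it. This did no harm.

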